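Clamp a plaster cast on the cast table with the eccentric knob

TASK

Lay the lower plaster cast (the one with the rounded front) on the plate of the cast table, midway along the fence, push its flat heel home against the fence and let go of it. Then turn the eccentric's knob clockwise until the lobe bears on the cast and holds it firmly and square to the fence - finger-tight and no more, plaster chips. Leave it clamped, and leave the other things on the bench alone.

Things in the scene. Friction and masses are not known exactly. Their poses are not given: they have to be found in the camera images.
- holder: the cast table, fixed: dark round foot 100 mm across, ball neck, level aluminium plate 164 (x) x 84 (y) mm, its upper face 50 mm above the bench. Origin: on the bench under the plate's centre, z up; x runs along the plate from the fence end (-x) to the eccentric end (+x). The eccentric's upright axis stands at x = +54, y = +7 mm
- seat (a point): point on the plate's upper face, 4 mm to +x of its centre, where the centre of a cast pushed home comes to lie. The fence is a steel angle faced with firm rubber, 54 mm long (y), 22 mm high, 13 mm thick, centred on y; its face looks to +x and stands 29 mm to -x of this point, but it is set by hand: up to 3 mm off either way, not measured
- cam (a joint): angle q of the knob and its eccentric (rad), 0 to 2.9, growing clockwise seen from above; found at 0 to 0.35. At 0 the lobe points away from the fence (holder's +x), widest gap. Between the eccentric and a cast home at the fence there are 1 + 7 cos q mm, more or less 3: it meets the cast between 1.25 and 2.2. Drag 0.22 N m, so it stays where it is left
- knob_grip (a point): centre of the knob's black wing bar, on the eccentric's axis, 106 mm above the bench. Bar 36 mm long (y), 13 mm thick (x), 22 mm high (95 to 117 mm above the bench), flat sides, on a 15 mm spindle. The lobe points along x, square to the bar. A cast on the plate reaches 81 mm above the bench, so fingers kept above that pass over it
- lobe: the eccentric: polished steel disc 40 mm across, 14 mm thick (4 to 18 mm above the plate) under the knob; origin at the disc's centre, 7 mm from the knob's axis, x pointing the lobe's way. Pressing a cast with N newtons, the knob takes 0.22 + N (0.007 sin q + 0.005) N m to turn on; each 0.01 rad adds some 2 N. Firm from 8 N; finger-tight is about 15 N; plaster chips above 28 N
- cast_mid (a point): centre of the lower cast, half-way up (15.5 mm). Pale green plaster, 120 g, 58 long (x) x 56 wide (y) x 31 mm high: D-shaped base 20 mm high with upright sides; heel (x = -29 mm) flat, sides parallel from there to x = +1 mm (grip across y, 12 mm behind the centre), front a half circle of radius 28 mm; on it an open horseshoe of teeth. x points to the front teeth
- cast_front (a point): foremost point of the lower cast's rounded front, 29 mm ahead of its centre, 10 mm above its underside
- cast: the lower cast itself; origin under its centre. The two other casts, of the same plaster and size, have pointed fronts and a filled palate
- upper_a: one of the two other casts, a bystander to leave alone
- upper_b: one of the two other casts, a bystander to leave alone
- pliers_a: pliers, a bystander to leave alone
- pliers_b: pliers, a bystander to leave alone
- wax_knife: wax knife, a bystander to leave alone
- marker: marker pen, a bystander to leave alone
- instrument_box: steel instrument box, a bystander to leave alone
- bowl: mixing bowl, a bystander to leave alone
- jar: white jar, a bystander to leave alone
Things that resemble listed ones, but are neither listed nor needed, are in the scene too. What is shaped like the cast but pink is not meant. What is shaped like the holder but pink is not meant.

How it is judged:
By the outcome, as a careful person would: the job done as asked, in the order asked, and still so for the second after the job is handed in, with the robot touching nothing.
It also fails if it takes over 70 s, if anything falls off the work surface, if the arm or the gripper's body presses on something with over 40 N, if the wrist force passes 120 N, or if a joint passes its speed limit or range.

ROBOT

A 7-joint arm with a two-finger parallel gripper is mounted at the origin on the work surface. World frame = base frame: x ahead of the robot, y to its left, z up, the work surface at z = 0. Lengths are in mm, angles in degrees, forces in N, time in s.
With the tool pointing down it reaches from about 350 to 900 mm from the base axis. Payload 7.2 kg.
Tool frame: the origin (TCP) lies on the centre line of the jaws, within the pads' length; the fingertips stand ahead of it and the grasp point (between the pads) is the TCP (manip.tcp_to_tips is the z of the fingertips in the tool frame, in mm); z points along the fingers, y is the direction in which the jaws open and shut (so a half turn about z gives the same grasp; the last joint's range is limited). The gripper opens to 85 mm and grips with 20 to 120 N. Pads are 22 mm wide; open, the fingers measure 114 mm over their backs; the gripper's body (76 mm by 85 mm) begins 54 mm behind the grasp point. The pads swing forward as they close: fully open they stand 13 mm farther back than shut.
Start: joints at [70.233, 23.554, -0.728, 91.456, 0.321, 64.991, -4.71], TCP at [170.787, -601.215, 250.297] pointing down, gripper open.
Joint ranges: [-169.25, 169.25], [-16.82, 113.86], [-84.01, 82.57], [7.8, 145.47], [-59.2, 239.2], [7.22, 106.19], [-163.78, 163.78]. Speed limits (degrees/s): [136.94, 136.94, 172.46, 172.46, 180, 180, 180].

INTERFACE

Orientations are given as [roll, pitch, yaw] about the fixed x, y, z axes, in that order (R = Rz(yaw) Ry(pitch) Rx(roll)).
In Python, from rig import manip gives the robot as it stands.
- The arm moves only by the tool servo_tool, never from a script. Its argument "deltas" is a list of rows, each a list of 5 numbers: the finger opening in cm, from 0 to 8.54, then the shift along the tool's x, y, z in cm, then the turn about the tool's z in degrees. In form: [[grip, dx, dy, dz, yaw], ...]. A call has exactly 5 rows; each row is the pose to reach, as a shift and turn from the pose commanded when the call began, along the tool's axes at that moment; what a row does not reach only later rows make up. A row lasts 1/12 s, in which the tool goes at most 41.7 mm and 7.16 degrees, less where a joint would pass 70% of its speed; a pose out of reach is approached as far as the arm can. A call with a gripper value outside its range is refused whole. The fingers move at their own pace and stop on an object; "grip_force" is the grip in N (left out, the last holds). Time passes only in rows, so rows that repeat a pose let the fingers close, or fill a call up. It gives the time, the measured TCP pose, the force and the opening at its end, in the units of the state.
- manip.observe(): the state, without advancing time (a new reading comes with each control period).
- manip.capture(name): name is "side" or "top"; returns the picture (480x640x3 uint8, red, green, blue); there is no depth.
- manip.camera_model(name): a dict with "fovy" (degrees; the focal length in pixels is half the picture's height over the tangent of half this angle, whatever the lens; pixels are square), "cx", "cy" (the principal point, pixels), "R" (3x3) and "t" (3): a world point X has camera coordinates R X + t. Camera axes: x right, y down, z forward; pixel columns grow to the right and rows downward; lengths in mm; the calibration is good to about 2 mm. A picture is of the moment at which its call begins. camera_model takes no time and is no camera call.
- manip.finish_job(): hands the job in, once; it reports no verdict.
The state is a dict: "t": time; "q": joint angles; "qd": joint speeds; "joint_torque": joint torques, N m; "tcp_pos": TCP position; "tool_rot": TCP orientation; "force": force on the tool from outside, world axes, zero at the start; "ft_torque": the same for the moment, N m; "width": opening from 0.0 (shut) to 1.0 (fully open).
Only numpy, scipy, OpenCV 4.12 (cv2) and the standard library are available. Lean on these libraries where they do the work, as an engineer would, in place of code of your own. Each camera call takes 0.05 s, during which the arm holds its last target.

## Working session

There is one attempt and no reset: what is moved stays moved. The work goes in short steps, Python scripts to look and compute and a tool call to move; the robot and the scene stay as the last step left them, time stands still between calls to the robot, and variables do not carry over. Pictures are saved under pics/ and viewed, and the job is handed in when it is done.

Besides the shell and the picture viewer there is one more tool, called after "Call:" as name(argument=value, ...) on one line, values as JSON. servo_tool: Moves the arm, as the interface text tells. Its arguments: {"type":"object","properties":{"deltas":{"type":"array"},"grip_force":{"type":"number"}},"required":["deltas"]}

```bash
ls; mkdir -p pics; python3 - <<'E'
from rig import manip
import cv2
for n in("side","top"):
    im=manip.capture(n); cv2.imwrite(f"pics/{n}0.png",im[:,:,::-1])
    print(n,manip.camera_model(n))
print(manip.observe(), manip.tcp_to_tips)
E
```

```text
pics
side {'fovy': 45.24355823200407, 'cx': 325.46899914586794, 'cy': 249.4379806523492, 'R': array([[-0.8698937 , -0.49321457,  0.00493394],
       [-0.33430604,  0.58220914, -0.74112886],
       [ 0.36266296, -0.64635277, -0.67134467]]), 't': array([ 402.44897427,  242.62207429, 1338.23002386])}
top {'fovy': 45.41000607175763, 'cx': 325.80658701213275, 'cy': 235.51604602296774, 'R': array([[-0.0245667 , -0.99965717,  0.00905697],
       [-0.99640589,  0.02375013, -0.08130945],
       [ 0.08106647, -0.01102192, -0.99664775]]), 't': array([ -34.17526023,  480.28447008, 1660.2605143 ])}
{'t': 0.1, 'q': array([70.23048868, 23.59538348, -0.72815868, 91.50249902,  0.32213843,
       64.99112329, -4.70925004]), 'qd': array([ 0.0605858 , -0.19066458, -0.04711764, -0.14147596, -0.0822277 ,
        0.1550711 ,  0.02957693]), 'joint_torque': array([ 4.46334903e-03, -6.01828694e+01,  6.84971977e-01, -3.00086689e+01,
        1.40632445e-02,  6.48270579e-03, -6.70283498e-06]), 'tcp_pos': array([ 170.65611499, -600.77975845,  249.51453895]), 'tool_rot': array([-1.79913354e+02,  7.40944607e-03,  1.58641843e+01]), 'force': array([ 0.12520465,  0.00754887, -0.00624198]), 'ft_torque': array([ 0.02598009,  0.02095993, -0.00416593]), 'width': 1.0007498848442207} 19.0
```

View pics/side0.png

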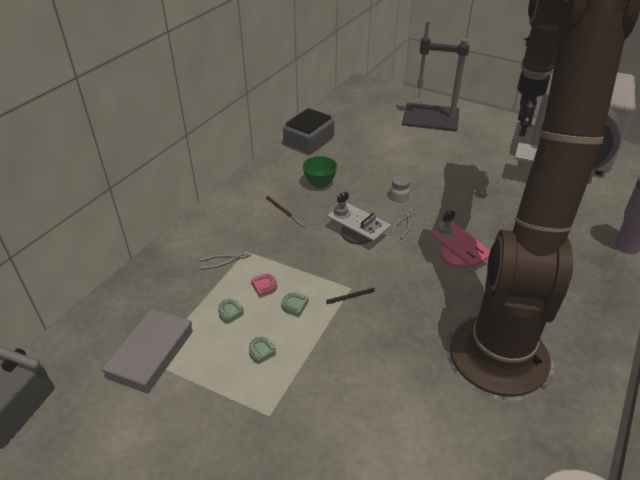

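View pics/top0.png

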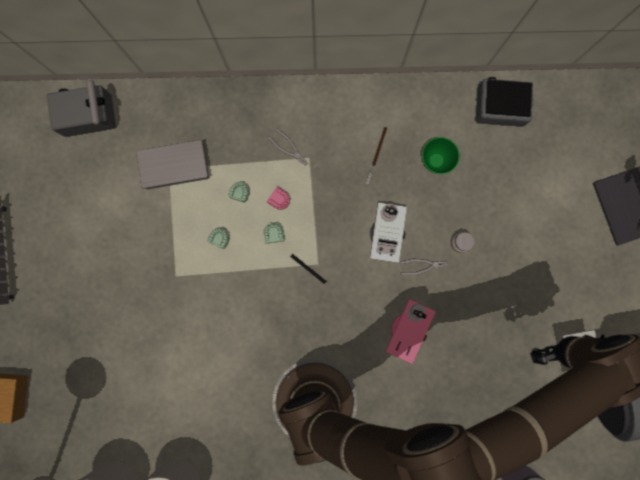

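```bash
cat >h.py <<'E'
import numpy as np,cv2
from rig import manip
def cam(n):
    m=manip.camera_model(n); f=240/np.tan(np.radians(m['fovy']/2)); return f,m['cx'],m['cy'],np.array(m['R']),np.array(m['t'])
def ray(n,u,v,z):
    f,cx,cy,R,t=cam(n); d=R.T@np.array([(u-cx)/f,(v-cy)/f,1]); c=-R.T@t
    return c+d*(z-c[2])/d[2]
def proj(n,X):
    f,cx,cy,R,t=cam(n); p=R@np.array(X,float)+t; return np.array([f*p[0]/p[2]+cx,f*p[1]/p[2]+cy])
def crop(n,u,v,r,s,out,im=None):
    if im is None: im=manip.capture(n)[:,:,::-1]
    c=im[max(0,v-r):v+r,max(0,u-r):u+r]; cv2.imwrite(out,cv2.resize(c,None,fx=s,fy=s,interpolation=cv2.INTER_CUBIC))
E
python3 - <<'E'
from h import *
t=cv2.imread('pics/top0.png'); s=cv2.imread('pics/side0.png')
a=cv2.resize(t[170:260,195:305],None,fx=5,fy=5,interpolation=3)
cv2.imwrite('pics/tc.png',a)
cv2.imwrite('pics/th.png',cv2.resize(t[190:275,355:425],None,fx=7,fy=7,interpolation=3))
cv2.imwrite('pics/sc.png',cv2.resize(s[260:370,205:325],None,fx=5,fy=5,interpolation=3))
cv2.imwrite('pics/sh.png',cv2.resize(s[180:255,315:405],None,fx=7,fy=7,interpolation=3))
for n,u,v in(("top",239,192),("top",274,233),("top",218,238),("top",389,232)):print(n,u,v,ray(n,u,v,20).round())
E
```

```text
top 239 192 [614. 206.  20.]
top 274 233 [490. 106.  20.]
top 218 238 [480. 269.  20.]
top 389 232 [ 485. -231.   20.]
```

View pics/tc.png

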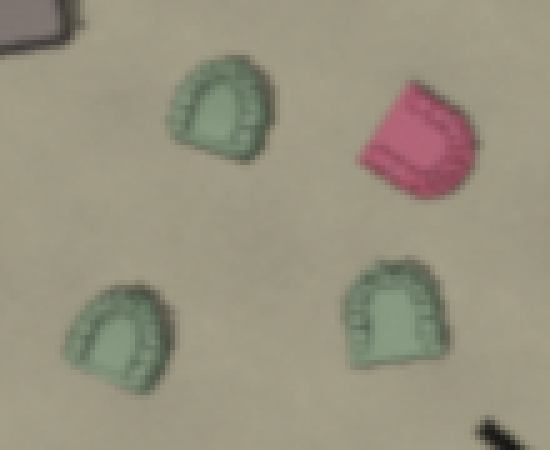

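View pics/sc.png

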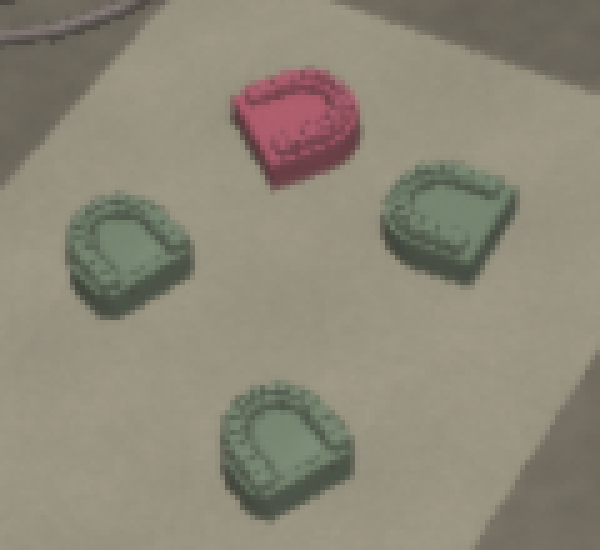

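View pics/th.png

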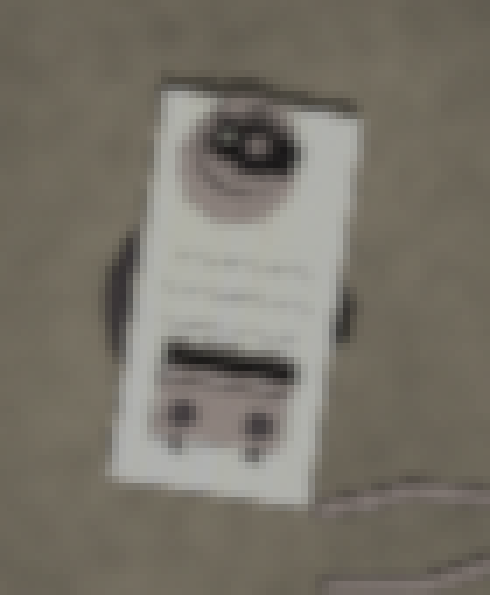

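View pics/sh.png

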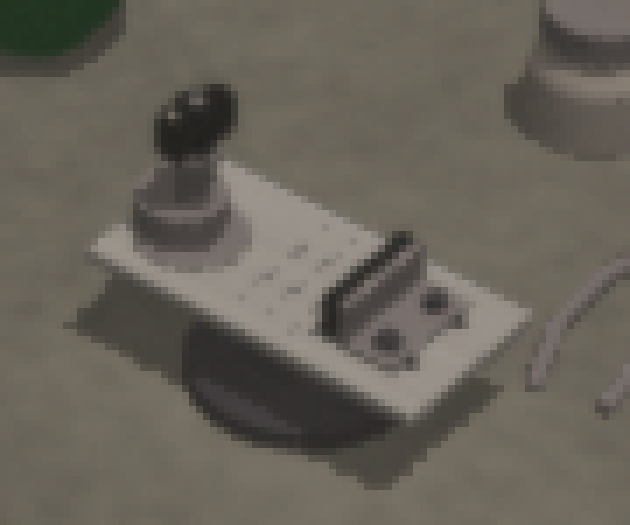

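```bash
cat >>h.py <<'E'
def rect(n,c,z,half,ppm,ang=0,im=None):
    """rectified patch at plane z around c; axes rotated ang deg; picture right=+x', up=+y'"""
    if im is None: im=manip.capture(n)[:,:,::-1]
    a=np.radians(ang); ex=np.array([np.cos(a),np.sin(a)]);ey=np.array([-ex[1],ex[0]])
    N=int(2*half*ppm); src=[];dst=[]
    for sx,sy in((-1,-1),(1,-1),(1,1),(-1,1)):
        p=np.array(c[:2])+half*(sx*ex+sy*ey); dst.append(proj(n,[*p,z])); src.append([N/2+sx*N/2,N/2-sy*N/2])
    H=cv2.getPerspectiveTransform(np.float32(dst),np.float32(src))
    return cv2.warpPerspective(im,H,(N,N),flags=cv2.INTER_CUBIC)
E
python3 - <<'E'
from h import *
t=cv2.imread('pics/top0.png'); s=cv2.imread('pics/side0.png')
C=[(614,206),(490,106),(480,269)]
rows=[]
for c in C+[(600,130)]: rows.append(np.vstack([rect("top",c,20,45,2.2,-90,t),rect("side",c,20,45,2.2,-90,s)]))
cv2.imwrite('pics/cand.png',np.hstack(rows))
hsv=cv2.cvtColor(t,cv2.COLOR_BGR2HSV)
m=cv2.inRange(hsv,(60,35,60),(95,255,255)); m[:,330:]=0
cs,_=cv2.findContours(m,0,1)
for c in cs:
    if cv2.contourArea(c)>80:
        r=cv2.minAreaRect(c);print(r,cv2.contourArea(c),cv2.minEnclosingTriangle(c)[0])
E
```

```text
(no output)
```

View pics/cand.png

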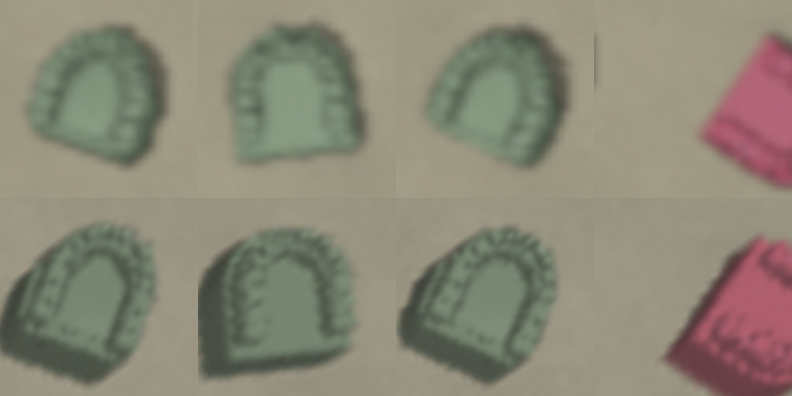

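```bash
python3 - <<'E'
from h import *
t=cv2.imread('pics/top0.png'); s=cv2.imread('pics/side0.png')
for n in("top","side"):
    f,cx,cy,R,T=cam(n); print(n,-R.T@T,f)
for n,im in(("top",t),("side",s)):
  r=rect(n,(490,106),20,45,4,0,im); lab=cv2.cvtColor(r,cv2.COLOR_BGR2LAB)
  m=((lab[:,:,1]<123)).astype(np.uint8)*255
  m=cv2.morphologyEx(m,cv2.MORPH_OPEN,np.ones((9,9)))
  cs,_=cv2.findContours(m,0,1); c=max(cs,key=cv2.contourArea)
  rr=cv2.minAreaRect(c); p=cv2.boxPoints(rr)
  print(n,rr[1][0]/4,rr[1][1]/4,rr[2],[(490-45+q[0]/4,106+45-q[1]/4) for q in p])
  o=r.copy();cv2.drawContours(o,[c],-1,(0,0,255),1);cv2.imwrite(f'pics/m_{n}.png',o)
# holder: plate white
r=rect("top",(485,-231),50,110,4,0,t);cv2.imwrite('pics/plate.png',cv2.resize(r,(800,800))[:, :][100:700])
g=cv2.cvtColor(r,cv2.COLOR_BGR2HSV); m=((g[:,:,2]>135)&(g[:,:,1]<45)).astype(np.uint8)*255
m=cv2.morphologyEx(m,cv2.MORPH_CLOSE,np.ones((31,31)));m=cv2.morphologyEx(m,cv2.MORPH_OPEN,np.ones((25,25)))
cs,_=cv2.findContours(m,0,1); c=max(cs,key=cv2.contourArea); rr=cv2.minAreaRect(c)
print(rr[1][0]/4,rr[1][1]/4,rr[2],485-110+rr[0][0]/4,-231+110-rr[0][1]/4)
o=r.copy();cv2.drawContours(o,[np.int32(cv2.boxPoints(rr))],-1,(0,0,255),1);cv2.drawContours(o,[c],-1,(0,255,0),1);cv2.imwrite('pics/m_pl.png',o[150:750])
E
python3 -c "
import cv2,numpy as np
a=cv2.imread('pics/m_top.png');b=cv2.imread('pics/m_side.png');cv2.imwrite('pics/m2.png',np.hstack([a,b]))"
```

```text
top [ 343.12723622  -27.27110333 1694.05610374] 573.5977761991853
side [ -54.12861495  922.2055926  1076.24215797] 575.9458023410408
top 56.96987533569336 59.123416900634766 84.1604995727539 [(np.float32(460.83246), np.float32(133.7215)), (np.float32(519.64905), np.float32(139.73685)), (np.float32(525.4453), np.float32(83.06259)), (np.float32(466.6287), np.float32(77.04725))]
side 60.434593200683594 59.0062370300293 86.8201675415039 [(np.float32(459.77075), np.float32(139.37616)), (np.float32(518.68616), np.float32(142.64923)), (np.float32(522.03845), np.float32(82.307686)), (np.float32(463.12308), np.float32(79.03461))]
164.19818115234375 85.603759765625 10.007979393005371 481.85780334472656 -225.5557861328125
```

View pics/m2.png

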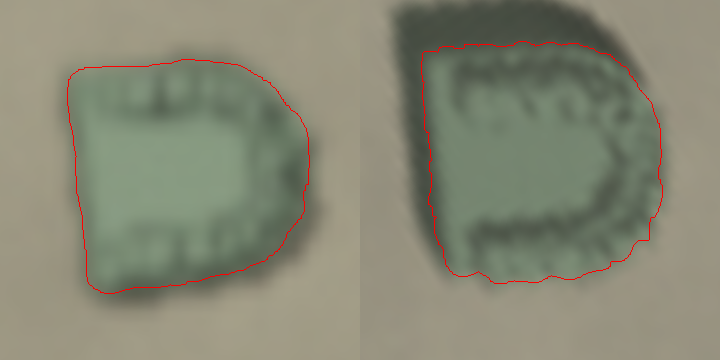

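View pics/m_pl.png

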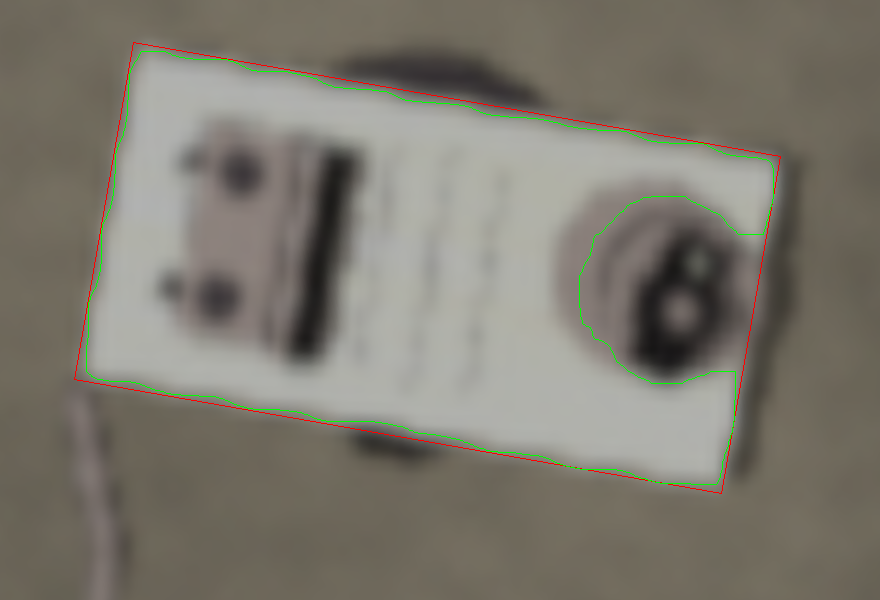

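```bash
cat >>h.py <<'E'
def go(x,y,z,w):
    o=manip.observe(); p=o['tcp_pos']; a=np.radians(o['tool_rot'][2]); d=np.array([x,y,z])-p
    print('t',round(o['t'],2),'pos',p.round(1),'rot',o['tool_rot'].round(2),'F',o['force'].round(1),'T',o['ft_torque'].round(2),'w',round(o['width'],3))
    print('cm',((d[0]*np.cos(a)+d[1]*np.sin(a))/10).round(2),((d[0]*np.sin(a)-d[1]*np.cos(a))/10).round(2),(-d[2]/10).round(2),'yaw',round(o['tool_rot'][2]-w,2))
PC=np.array([482,-225.5]);PA=-10.
def H(x,y):
    a=np.radians(PA); return PC+np.array([np.cos(a)*x-np.sin(a)*y,np.sin(a)*x+np.cos(a)*y])
E
python3 - <<'E'
from h import *
t=cv2.imread('pics/top0.png')
a=rect("top",PC,72,90,4.4,-10,t)[200:590]
b=rect("top",PC,117,90,4.4,-10,t)[200:590]
for i in (a,b):
    for k in range(-80,90,10):
        cv2.line(i,(int((k+90)*4.4),0),(int((k+90)*4.4),8 if k else 20),(0,0,255),1)
cv2.imwrite('pics/f72.png',a);cv2.imwrite('pics/k117.png',b)
g=cv2.cvtColor(rect("top",PC,72,90,4,-10,t),cv2.COLOR_BGR2GRAY).astype(float)
for y in(-18,-8,0,8,18):
    row=g[int((90-y)*4)-8:int((90-y)*4)+8].mean(0)
    print(y,[(x,int(row[int((x+90)*4)])) for x in range(-44,-14,2)])
go(482,108,160,6)
E
```

```text
-18 [(-44, 126), (-42, 123), (-40, 109), (-38, 105), (-36, 113), (-34, 96), (-32, 60), (-30, 34), (-28, 34), (-26, 59), (-24, 96), (-22, 127), (-20, 155), (-18, 165), (-16, 161)]
-8 [(-44, 129), (-42, 124), (-40, 116), (-38, 110), (-36, 114), (-34, 104), (-32, 72), (-30, 36), (-28, 31), (-26, 60), (-24, 98), (-22, 141), (-20, 165), (-18, 170), (-16, 167)]
0 [(-44, 130), (-42, 125), (-40, 112), (-38, 108), (-36, 115), (-34, 96), (-32, 59), (-30, 32), (-28, 35), (-26, 61), (-24, 95), (-22, 124), (-20, 152), (-18, 166), (-16, 164)]
8 [(-44, 130), (-42, 125), (-40, 118), (-38, 117), (-36, 117), (-34, 104), (-32, 71), (-30, 38), (-28, 33), (-26, 56), (-24, 92), (-22, 128), (-20, 152), (-18, 164), (-16, 165)]
18 [(-44, 122), (-42, 122), (-40, 111), (-38, 103), (-36, 113), (-34, 98), (-32, 62), (-30, 34), (-28, 33), (-26, 60), (-24, 97), (-22, 132), (-20, 158), (-18, 163), (-16, 155)]
t 0.1 pos [ 170.7 -600.8  249.5] rot [-1.7991e+02  1.0000e-02  1.5860e+01] F [ 0.1  0.  -0. ] T [ 0.03  0.02 -0.  ] w 1.001
cm 49.32 -59.67 8.95 yaw 9.86
```

View pics/f72.png

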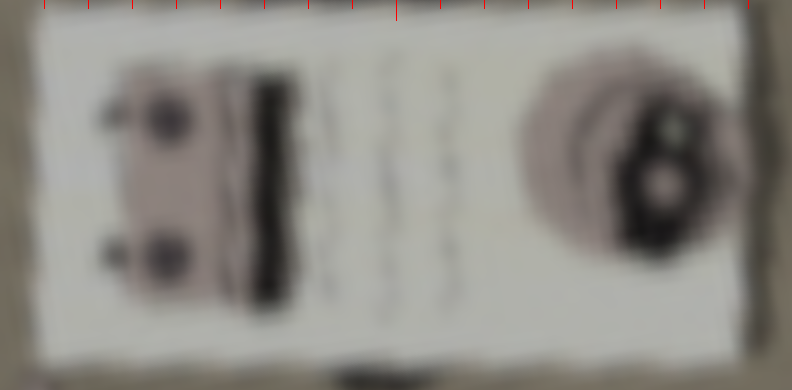

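View pics/k117.png

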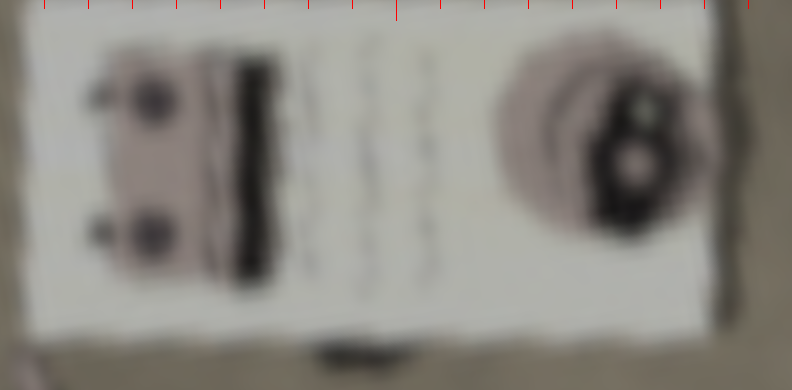

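Call:
servo_tool(deltas=[[8.5,2.4,-3.0,0,2],[8.5,4.9,-6.0,0,4],[8.5,7.4,-9.0,0,6],[8.5,9.8,-12.0,0,8],[8.5,12.3,-15.0,0,9.9]], grip_force=30)

```text
t: 0.52
tcp_pos: [248.2, -421.4, 249.9]
tool_rot: [-180.0, 0.0, 5.8]
force: [1.0, 0.3, 0.5]
width: 0.996
```

```bash
python3 -c "
from h import *
go(482,107.7,120,6)"
```

```text
t 0.52 pos [ 248.2 -421.4  249.9] rot [-1.7997e+02  2.0000e-02  5.8400e+00] F [1.  0.3 0.5] T [-0.02 -0.04 -0.05] w 0.996
cm 28.64 -50.26 12.99 yaw -0.16
```

Call:
servo_tool(deltas=[[8.5,1.9,-3.4,0,0],[8.5,3.8,-6.7,0,0],[8.5,5.7,-10.0,0,0],[8.5,7.6,-13.4,0,0],[8.5,9.5,-16.8,0,0]])

```text
t: 0.93
tcp_pos: [325.2, -244.5, 250.2]
tool_rot: [180.0, 0.0, 5.9]
force: [1.8, -0.5, 0.4]
width: 0.994
```

Call:
servo_tool(deltas=[[8.5,1.9,-3.4,0,0],[8.5,3.8,-6.7,0,0],[8.5,5.7,-10.0,0,0],[8.5,7.6,-13.4,0,0],[8.5,9.5,-16.8,0,0]])

```text
t: 1.35
tcp_pos: [402.3, -67.6, 250.3]
tool_rot: [180.0, -0.0, 5.9]
force: [0.7, -0.6, 0.3]
width: 0.993
```

Call:
servo_tool(deltas=[[8.5,1.9,-3.4,1.5,0],[8.5,3.8,-6.7,3,0],[8.5,5.7,-10.0,6,0],[8.5,7.6,-13.4,9,0],[8.5,9.5,-16.7,11.5,0]])

```text
t: 1.77
tcp_pos: [473.3, 94.1, 144.1]
tool_rot: [180.0, 0.0, 5.9]
force: [0.1, -0.4, -0.2]
width: 0.994
```

Call:
servo_tool(deltas=[[8.5,0,0,1,0],[8.5,0,0,2,0],[8.5,0,0,2,0],[8.5,0,0,2,0],[8.5,0,0,2,0]])

```text
t: 2.18
tcp_pos: [473.5, 91.6, 126.3]
tool_rot: [180.0, -0.1, 5.8]
force: [0.6, 0.0, 0.1]
width: 0.996
```

```bash
python3 -c "
from h import *
go(482,107.7,21,6)
im=manip.capture('side')[:,:,::-1]
cv2.imwrite('pics/s1.png',cv2.resize(im[200:360,200:380],None,fx=4,fy=4,interpolation=3))
im=manip.capture('top')[:,:,::-1]
cv2.imwrite('pics/t1.png',cv2.resize(im[150:300,200:380],None,fx=4,fy=4,interpolation=3))"
```

```text
t 2.18 pos [473.5  91.6 126.3] rot [ 1.7996e+02 -5.0000e-02  5.8500e+00] F [0.6 0.  0.1] T [ 0.03 -0.05  0.02] w 0.996
cm 1.01 -1.52 10.53 yaw -0.15
```

View pics/s1.png

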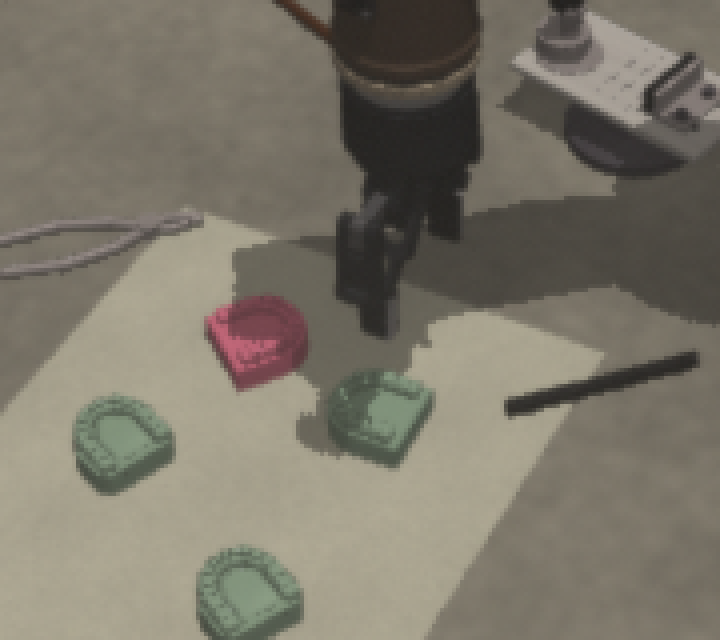

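View pics/t1.png

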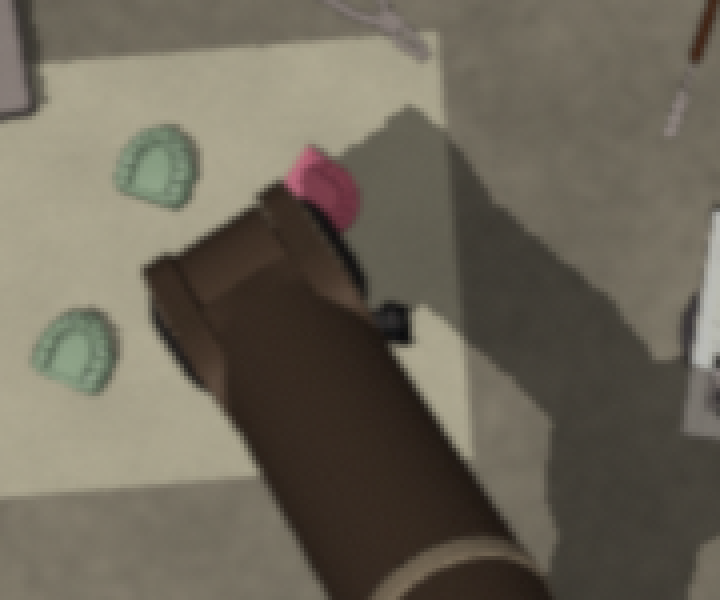

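Call:
servo_tool(deltas=[[8.5,0.5,-0.8,1,0],[8.5,1.0,-1.5,3,0],[8.5,1.0,-1.5,5,0],[8.5,1.0,-1.5,6,0],[8.5,1.0,-1.5,6,0]])

```text
t: 2.7
tcp_pos: [480.6, 107.8, 64.3]
tool_rot: [180.0, 0.2, 5.9]
force: [-0.4, -0.2, 0.3]
width: 0.992
```

```bash
python3 -c "
from h import *
go(482,107.7,21,6)
im=manip.capture('side')[:,:,::-1]
cv2.imwrite('pics/s2.png',cv2.resize(im[240:340,230:350],None,fx=6,fy=6,interpolation=3))"
```

```text
t 2.7 pos [480.6 107.8  64.3] rot [1.7996e+02 1.5000e-01 5.9200e+00] F [-0.4 -0.2  0.3] T [0.02 0.03 0.06] w 0.992
cm 0.13 0.03 4.33 yaw -0.08
```

View pics/s2.png

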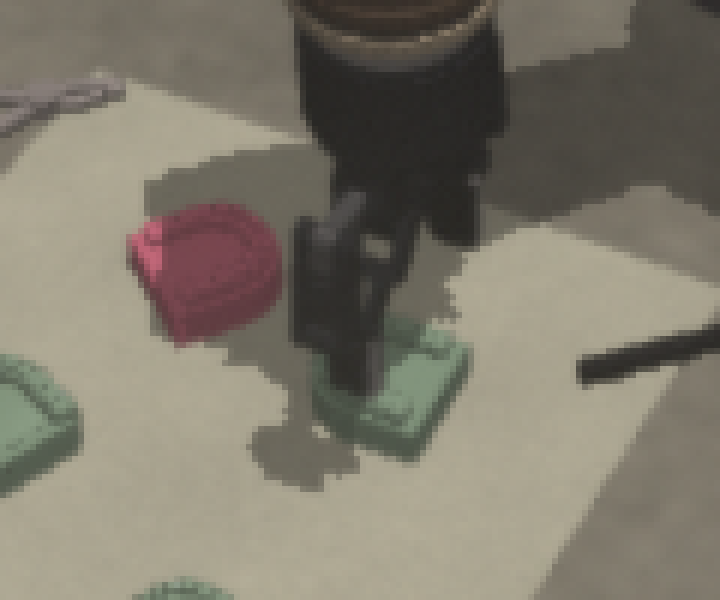

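Call:
servo_tool(deltas=[[8.5,0.1,0,1.5,0],[8.5,0.1,0,3,0],[8.5,0.1,0,4.2,0],[8.5,0.1,0,4.2,0],[8.5,0.1,0,4.2,0]])

```text
t: 3.17
tcp_pos: [482.7, 108.8, 23.8]
tool_rot: [180.0, 0.0, 6.0]
force: [-0.1, 0.6, -0.0]
width: 0.999
```

Call:
servo_tool(deltas=[[7,0,0,0,0],[6,0,0,0,0],[5,0,0,0,0],[5,0,0,0,0],[5,0,0,0,0]], grip_force=30)

```text
t: 3.58
tcp_pos: [483.3, 109.0, 24.5]
tool_rot: [180.0, -0.1, 6.0]
force: [-1.4, -0.8, 5.4]
width: 0.649
```

```bash
python3 -c "
from h import *
go(482,107.7,21,6)
im=manip.capture('side')[:,:,::-1]
cv2.imwrite('pics/s3.png',cv2.resize(im[240:340,230:350],None,fx=6,fy=6,interpolation=3))"
```

```text
t 3.58 pos [483.3 109.   24.5] rot [ 1.80e+02 -9.00e-02  5.95e+00] F [-1.4 -0.8  5.4] T [-0.05  0.24  0.  ] w 0.649
cm -0.14 0.12 0.35 yaw -0.05
```

View pics/s3.png

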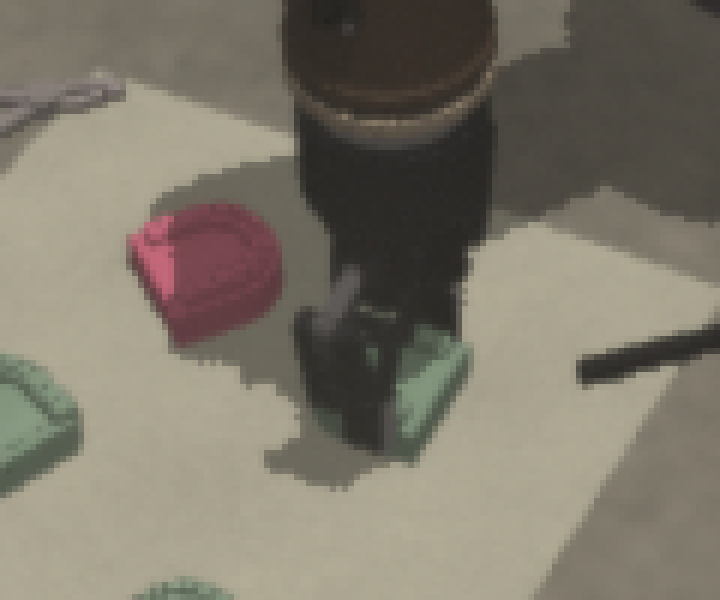

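Call:
servo_tool(deltas=[[5,0,0,-0.5,0],[5,0,0,-2,0],[5,0,0,-5,0],[5,0,0,-9,0],[5,0,0,-12,0]])

```text
t: 4.05
tcp_pos: [482.5, 109.3, 146.1]
tool_rot: [-180.0, -0.0, 6.0]
force: [1.4, 0.2, -1.6]
width: 0.647
```

```bash
python3 -c "
from h import *
print(H(-3,0))
go(*H(-3,0),130,-10)
o=manip.observe();p=o['tcp_pos'];
im=manip.capture('side')[:,:,::-1];u,v=proj('side',p-[0,0,10]).astype(int)
cv2.imwrite('pics/s4.png',cv2.resize(im[v-50:v+50,u-60:u+60],None,fx=6,fy=6,interpolation=3))"
```

```text
[ 479.04557674 -224.97905547]
t 4.05 pos [482.5 109.3 146.1] rot [-1.7997e+02 -2.0000e-02  6.0000e+00] F [ 1.4  0.2 -1.6] T [ 0.02 -0.1  -0.01] w 0.647
cm -3.83 33.21 1.61 yaw 16.0
```

View pics/s4.png

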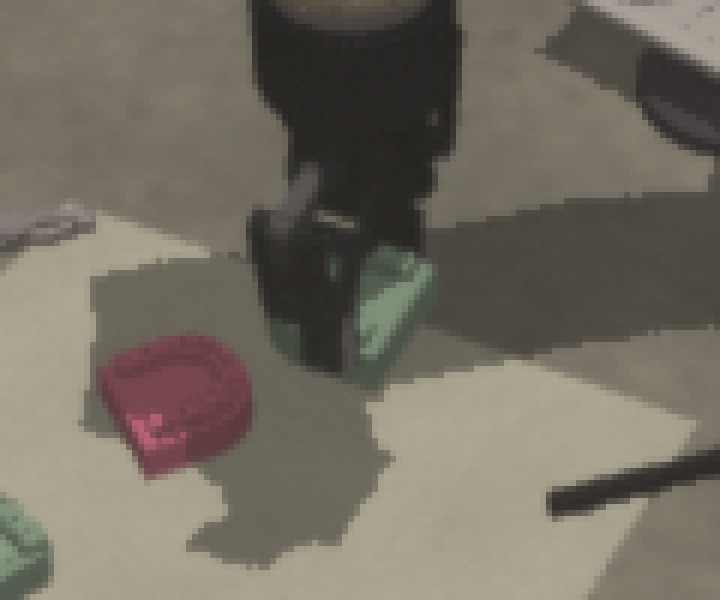

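Call:
servo_tool(deltas=[[5,-0.4,2.5,-1,2],[5,-0.8,6,-2.5,4],[5,-1.2,10,-4,6],[5,-1.6,13.5,-4,8],[5,-1.9,17,-4,10]])

```text
t: 4.52
tcp_pos: [481.4, -64.1, 185.0]
tool_rot: [180.0, -0.1, -4.1]
force: [0.9, -0.4, -2.3]
width: 0.643
```

```bash
python3 -c "
from h import *
go(*H(-3,0),130,-10)"
```

```text
t 4.52 pos [481.4 -64.1 185. ] rot [ 1.7996e+02 -1.4000e-01 -4.1400e+00] F [ 0.9 -0.4 -2.3] T [ 0.01 -0.04  0.01] w 0.643
cm 0.92 16.06 5.5 yaw 5.86
```

Call:
servo_tool(deltas=[[5,0.2,4,0,1],[5,0.4,8,0,2.5],[5,0.6,12,0,4],[5,0.8,15,0,5],[5,0.9,16.1,2.0,5.9]])

```text
t: 4.93
tcp_pos: [479.9, -229.9, 166.5]
tool_rot: [179.8, -0.3, -10.3]
force: [0.3, -1.1, -2.0]
width: 0.644
```

Call:
servo_tool(deltas=[[5,0,0,1.5,0],[5,0,0,3.5,0],[5,0,0,4.5,0],[5,0,0,4.5,0],[5,0,0,4.5,0]])

```text
t: 5.35
tcp_pos: [478.9, -223.0, 118.6]
tool_rot: [-180.0, 0.0, -9.9]
force: [0.5, -0.5, -0.2]
width: 0.645
```

```bash
python3 -c "
from h import *
go(*H(-3,0),74,-10)
o=manip.observe();p=o['tcp_pos'];
im=manip.capture('side')[:,:,::-1];u,v=proj('side',[482,-225,80]).astype(int)
cv2.imwrite('pics/s5.png',cv2.resize(im[v-50:v+50,u-60:u+60],None,fx=6,fy=6,interpolation=3));print(u-60,v-50)
im=manip.capture('top')[:,:,::-1];u,v=proj('top',[482,-225,80]).astype(int)
cv2.imwrite('pics/t5.png',cv2.resize(im[v-50:v+50,u-60:u+60],None,fx=6,fy=6,interpolation=3));print(u-60,v-50)"
```

```text
t 5.35 pos [ 478.9 -223.   118.6] rot [-1.7998e+02  5.0000e-02 -9.9000e+00] F [ 0.5 -0.5 -0.2] T [-0.   -0.03  0.01] w 0.645
cm 0.05 0.19 4.46 yaw 0.1
299 160
329 181
```

View pics/s5.png

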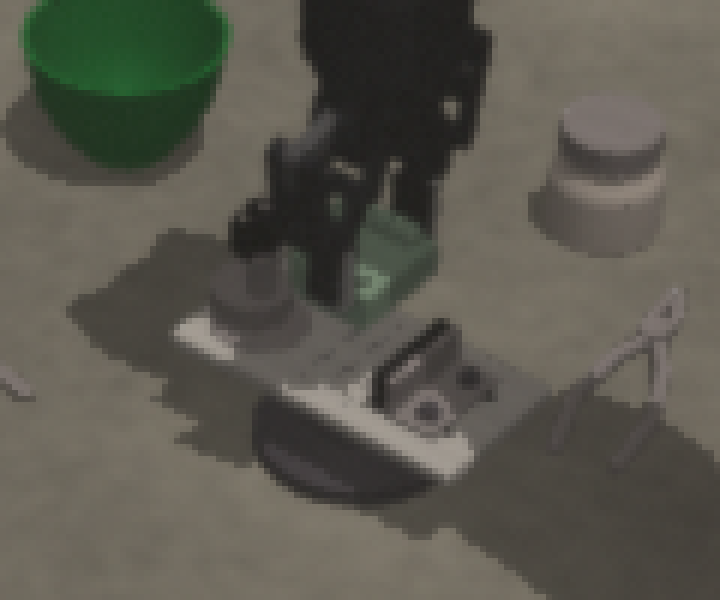

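View pics/t5.png

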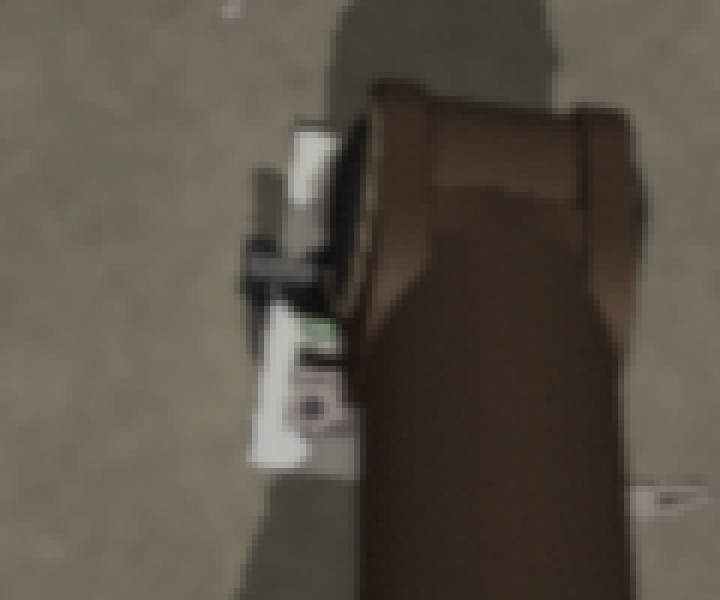

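```bash
cat >>h.py <<'E'
def toH(p):
    a=np.radians(PA); d=np.array(p[:2])-PC; return np.array([np.cos(a)*d[0]+np.sin(a)*d[1],-np.sin(a)*d[0]+np.cos(a)*d[1]])
E
python3 -c "
from h import *
for (a,b,z) in ((358,327,94),(437,272,94),(437,240,114),(360,300,114)): print(toH(ray('side',299+a/6,160+b/6,z)).round(1))
# fence top face edge at z=72, knob top at 117 for side calibration
for (a,b,z) in ((376,380,72),(445,322,72),(376,402,50),(252,215,117)): print('f',toH(ray('side',299+a/6,160+b/6,z)).round(1))
print('tcp',toH(manip.observe()['tcp_pos']))
"
```

```text
[-19.7  30.7]
[-23.2 -25.2]
[-23.4 -22.9]
[-23.1  35.2]
f [-33.4  33.7]
f [-32.6 -20.7]
f [-27.8  24.5]
f [51.  19.9]
tcp [-2.57864661  1.78968399]
```

```bash
python3 - <<'E'
from h import *
s=cv2.imread('pics/side0.png');t=cv2.imread('pics/top0.png')
a=cv2.resize(s[185:225,322:362],(480,480),interpolation=2)
# draw expected circles: disc r20 at axis+7 dir q=.2, z=54..68
def circ(im,n,cx,cy,r,z,col,u0,v0,k):
    pts=[(proj(n,[*H(cx+r*np.cos(w),cy+r*np.sin(w)),z])-[u0,v0])*k+k/2 for w in np.linspace(0,6.3,60)]
    cv2.polylines(im,[np.int32(pts)],True,col,1)
b=cv2.resize(t[198:228,372:402],(480,480),interpolation=2)
a2,b2=a.copy(),b.copy()
for im,n,u,v,k in((a2,'side',322,185,12),(b2,'top',372,198,16)):
    ex,ey=54+7*np.cos(.2),7-7*np.sin(.2)
    circ(im,n,ex,ey,20,68,(0,0,255),u,v,k);circ(im,n,ex,ey,20,54,(0,255,0),u,v,k);circ(im,n,54,7,25,50,(255,0,0),u,v,k)
cv2.imwrite('pics/ecc.png',cv2.resize(np.vstack([np.hstack([a,a2]),np.hstack([b,b2])]),(600,600)))
E
```

```text
(no output)
```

View pics/ecc.png

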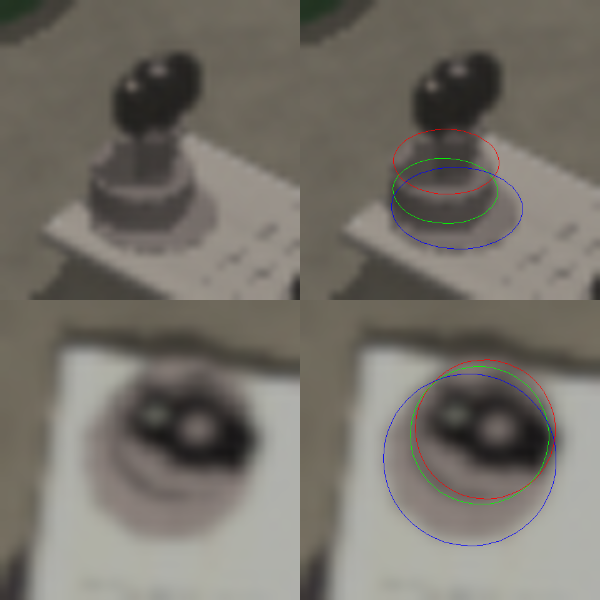

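Call:
servo_tool(deltas=[[5,0.1,0.2,1,0],[5,0.1,0.2,2.2,0],[5,0.1,0.2,3.3,0],[5,0.1,0.2,3.9,0],[5,0.1,0.2,3.9,0]])

```text
t: 5.87
tcp_pos: [478.5, -225.0, 77.4]
tool_rot: [-179.9, 0.2, -9.9]
force: [0.0, 0.4, -0.8]
width: 0.648
```

```bash
python3 -c "
from h import *
go(*H(-2,0),74,-10)
print(toH(manip.observe()['tcp_pos']))
im=manip.capture('side')[:,:,::-1]
cv2.imwrite('pics/s6.png',cv2.resize(im[180:250,310:400],None,fx=8,fy=8,interpolation=3))"
```

```text
t 5.87 pos [ 478.5 -225.    77.4] rot [-179.95    0.19   -9.93] F [ 0.   0.4 -0.8] T [-0.01  0.01  0.02] w 0.648
cm 0.16 -0.01 0.34 yaw 0.07
[-3.56422956 -0.09302543]
```

View pics/s6.png

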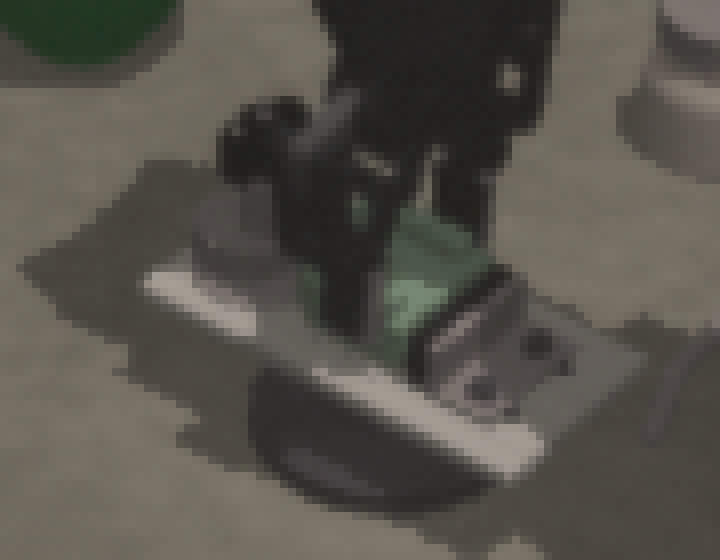

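Call:
servo_tool(deltas=[[5,0.1,0,0.05,0],[5,0.1,0,0.1,0],[5,0.1,0,0.15,0],[5,0.1,0,0.2,0],[5,0.1,0,0.25,0]])

```text
t: 6.33
tcp_pos: [480.8, -225.8, 77.3]
tool_rot: [180.0, -0.0, -9.9]
force: [0.3, 0.3, -0.5]
width: 0.646
```

Call:
servo_tool(deltas=[[5,0,0,0.03,0],[5,0,0,0.05,0],[5,0,0,0.08,0],[5,0,0,0.1,0],[5,0,0,0.1,0]])

```text
t: 6.75
tcp_pos: [480.7, -225.7, 76.0]
tool_rot: [180.0, 0.0, -9.9]
force: [-0.5, -0.1, -0.8]
width: 0.646
```

Call:
servo_tool(deltas=[[5,0,0,0.05,0],[5,0,0,0.1,0],[5,0,0,0.15,0],[5,0,0,0.15,0],[5,0,0,0.15,0]])

```text
t: 7.17
tcp_pos: [480.7, -225.7, 74.6]
tool_rot: [180.0, -0.0, -9.9]
force: [-0.5, 1.2, -0.0]
width: 0.647
```

```bash
python3 -c "
from h import *
go(*H(-2,0),74,-10)
print(toH(manip.observe()['tcp_pos']))"
```

```text
t 7.17 pos [ 480.7 -225.7   74.6] rot [180.    -0.    -9.94] F [-0.5  1.2 -0. ] T [0.05 0.09 0.03] w 0.647
cm -0.08 -0.04 0.06 yaw 0.06
[-1.23935349 -0.41021715]
```

Call:
servo_tool(deltas=[[5,0,0,0.05,0],[5,0,0,0.05,0],[5,-0.1,0,0.05,0],[5,-0.2,0,0.05,0],[5,-0.2,0,0.05,0]])

```text
t: 7.58
tcp_pos: [479.7, -225.5, 74.6]
tool_rot: [180.0, -0.1, -9.9]
force: [1.3, -0.2, 4.7]
width: 0.65
```

Call:
servo_tool(deltas=[[5,-0.05,0,0,0],[5,-0.1,0,0,0],[5,-0.15,0,0,0],[5,-0.2,0,0,0],[5,-0.2,0,0,0]])

```text
t: 8.0
tcp_pos: [477.7, -225.2, 74.5]
tool_rot: [180.0, -0.1, -9.9]
force: [3.9, -1.0, 5.7]
width: 0.645
```

```bash
python3 -c "
from h import *
go(*H(-2,0),74,-10)
print(toH(manip.observe()['tcp_pos']))"
```

```text
t 8.0 pos [ 477.7 -225.2   74.5] rot [ 1.7999e+02 -1.2000e-01 -9.9400e+00] F [ 3.9 -1.   5.7] T [-0.08 -0.87  0.01] w 0.645
cm 0.23 -0.05 0.05 yaw 0.06
[-4.31195875 -0.48232825]
```

Call:
servo_tool(deltas=[[5,-0.05,0,0,0],[5,-0.1,-0.03,0,0],[5,-0.15,-0.03,0,0],[5,-0.15,-0.03,0,0],[5,-0.15,-0.03,0,0]])

```text
t: 8.42
tcp_pos: [476.2, -224.8, 74.5]
tool_rot: [180.0, -0.1, -9.9]
force: [2.8, -1.8, 5.9]
width: 0.65
```

Call:
servo_tool(deltas=[[5,-0.05,0,0,0],[5,-0.1,0,0,0],[5,-0.15,0,0,0],[5,-0.15,0,0,0],[5,-0.15,0,0,0]])

```text
t: 8.83
tcp_pos: [474.9, -224.5, 74.5]
tool_rot: [180.0, -0.1, -9.9]
force: [6.2, -0.5, 5.8]
width: 0.647
```

```bash
python3 -c "
from h import *
go(*H(-2,0),74,-10)
print(toH(manip.observe()['tcp_pos']))"
```

```text
t 8.83 pos [ 474.9 -224.5   74.5] rot [ 1.7998e+02 -1.4000e-01 -9.9400e+00] F [ 6.2 -0.5  5.8] T [-0.3  -1.01 -0.08] w 0.647
cm 0.51 -0.03 0.05 yaw 0.06
[-7.14003738 -0.26186128]
```

Call:
servo_tool(deltas=[[5,-0.03,0,0,0],[5,-0.06,0,0,0],[5,-0.1,0,0,0],[5,-0.1,0,0,0],[5,-0.1,0,0,0]])

```text
t: 9.25
tcp_pos: [474.7, -224.4, 74.6]
tool_rot: [180.0, -0.2, -9.9]
force: [6.6, -1.8, 2.8]
width: 0.645
```

```bash
python3 -c "
from h import *
go(*H(-2,0),74,-10)
print(toH(manip.observe()['tcp_pos']))
im=manip.capture('side')[:,:,::-1]
cv2.imwrite('pics/s7.png',cv2.resize(im[180:250,310:400],None,fx=8,fy=8,interpolation=3))"
```

```text
t 9.25 pos [ 474.7 -224.4   74.6] rot [179.99  -0.23  -9.94] F [ 6.6 -1.8  2.8] T [-0.39 -1.56 -0.04] w 0.645
cm 0.53 -0.02 0.06 yaw 0.06
[-7.32853088 -0.22123846]
```

View pics/s7.png

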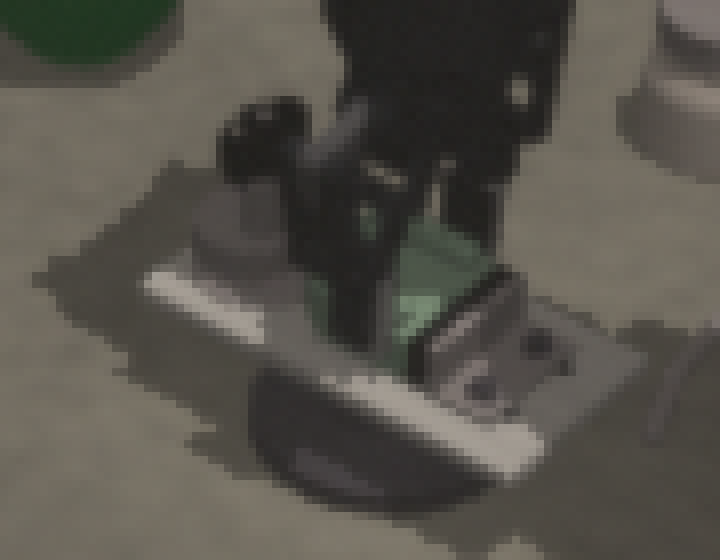

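Call:
servo_tool(deltas=[[5,-0.03,0,0,0],[5,-0.06,0,0,0],[5,-0.1,0,0,0],[5,-0.1,0,0,0],[5,-0.1,0,0,0]])

```text
t: 9.72
tcp_pos: [474.5, -224.4, 74.6]
tool_rot: [180.0, -0.3, -9.9]
force: [10.0, -2.5, -0.6]
width: 0.644
```

```bash
python3 -c "
from h import *
go(*H(-2,0),74,-10)
print(toH(manip.observe()['tcp_pos']))"
```

```text
t 9.72 pos [ 474.5 -224.4   74.6] rot [179.99  -0.32  -9.93] F [10.  -2.5 -0.6] T [-0.51 -2.11 -0.09] w 0.644
cm 0.55 -0.02 0.06 yaw 0.07
[-7.53141231 -0.24183509]
```

Call:
servo_tool(deltas=[[5,0.1,0,0,0],[5.4,0.15,0,0,0],[6.2,0.15,0,0,0],[7.0,0.15,0,0,0],[7.0,0.15,0,0,0]])

```text
t: 10.13
tcp_pos: [471.7, -223.8, 73.2]
tool_rot: [-180.0, 0.2, -9.9]
force: [0.1, -0.1, 0.1]
width: 0.824
```

```bash
python3 -c "
from h import *
go(*H(-2,0),74,-10)
print(toH(manip.observe()['tcp_pos']))
im=manip.capture('side')[:,:,::-1]
cv2.imwrite('pics/s8.png',cv2.resize(im[180:250,310:400],None,fx=8,fy=8,interpolation=3))"
```

```text
t 10.13 pos [ 471.7 -223.8   73.2] rot [-179.98    0.19   -9.95] F [ 0.1 -0.1  0.1] T [-0.01 -0.01 -0.04] w 0.824
cm 0.84 -0.01 -0.08 yaw 0.05
[-10.42471227  -0.06364284]
```

View pics/s8.png

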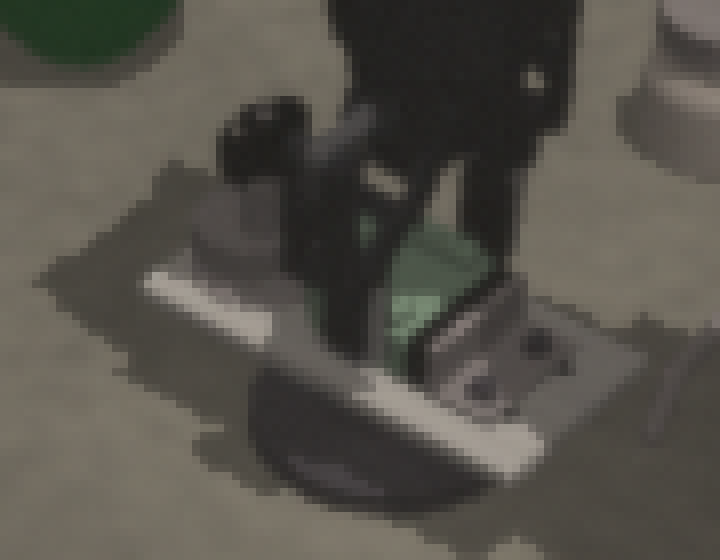

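Call:
servo_tool(deltas=[[7.0,0,0,-0.5,0],[7.0,0,0,-1.5,0],[7.0,0,0,-3.5,0],[7.0,0,0,-7,0],[7.0,0,0,-11,0]])

```text
t: 10.6
tcp_pos: [472.0, -223.4, 184.5]
tool_rot: [-179.9, 0.2, -9.9]
force: [0.8, 0.3, 0.2]
width: 0.82
```

```bash
python3 -c "
from h import *
go(*H(54,7.5),160,70)
im=manip.capture('side')[:,:,::-1]
cv2.imwrite('pics/s9.png',cv2.resize(im[180:250,310:400],None,fx=8,fy=8,interpolation=3))"
```

```text
t 10.6 pos [ 472.  -223.4  184.5] rot [-179.92    0.21   -9.92] F [0.8 0.3 0.2] T [-0.02 -0.05 -0.02] w 0.82
cm 6.42 -0.71 2.45 yaw -79.92
```

View pics/s9.png

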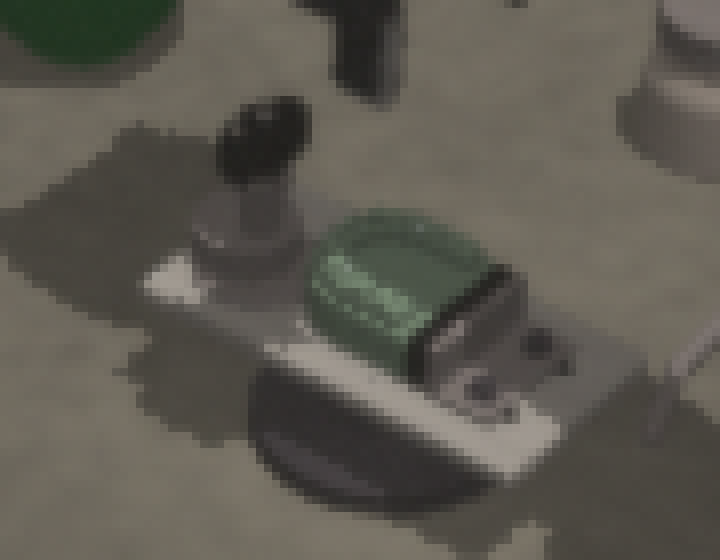

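```bash
python3 - <<'E'
from h import *
t=cv2.imread('pics/top0.png')
r=rect("top",H(54,7),117,32,8,-10,t); g=cv2.cvtColor(r,cv2.COLOR_BGR2GRAY)
for th in(60,75,90):
    m=(g<th).astype(np.uint8)*255
    n,l,st,ce=cv2.connectedComponentsWithStats(m); 
    k=max(range(1,n),key=lambda i:st[i,4] if abs(ce[i]-256).max()<110 else 0)
    c=max(cv2.findContours((l==k).astype(np.uint8),0,1)[0],key=cv2.contourArea)
    rr=cv2.minAreaRect(c);e=cv2.fitEllipse(c)
    print(th,np.array(rr[1])/8,rr[2],'c',54+(rr[0][0]-256)/8,7-(rr[0][1]-256)/8,'ell',e[2],np.array(e[1])/8)
cv2.imwrite('pics/k8.png',r)
print(manip.observe()['q'].round(1))
E
```

```text
60 [20.46501732 31.73278618] 23.45902442932129 c 54.16462326049805 8.278793334960938 ell 8.22760009765625 [19.45745659 31.51650429]
75 [22.97081375 34.06142807] 24.904766082763672 c 54.632869720458984 8.540987014770508 ell 9.787372589111328 [21.98407745 35.52390671]
90 [26.2673111 36.4000206] 24.179107666015625 c 55.41886901855469 8.759639739990234 ell 9.783785820007324 [25.01968193 37.45508575]
[ 38.   18.9 -22.1 108.1   8.7  54.2 -88.1]
```

View pics/k8.png

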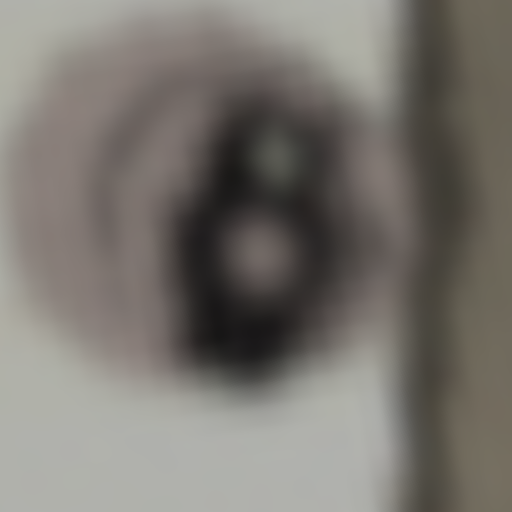

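Call:
servo_tool(deltas=[[5,1.5,-0.2,0,-7],[4.5,3,-0.4,0,-14],[4,4.5,-0.5,0,-21],[4,6,-0.7,0,-28],[4,6.4,-0.7,0,-35]])

```text
t: 11.07
tcp_pos: [539.6, -227.9, 185.0]
tool_rot: [179.9, -0.1, 25.4]
force: [-0.0, -0.6, -0.9]
width: 0.469
```

Call:
servo_tool(deltas=[[4,0,0,0,-7],[4,0,0,0,-14],[4,0,0,0,-21],[4,0,0,0,-28],[4,0,0,0,-35]])

```text
t: 11.48
tcp_pos: [537.5, -228.3, 184.8]
tool_rot: [180.0, 0.0, 60.4]
force: [0.7, -0.2, 0.4]
width: 0.471
```

```bash
python3 -c "
from h import *
go(*H(54.3,7.3),140,71)
print(manip.observe()['q'].round(1))"
```

```text
t 11.48 pos [ 537.5 -228.3  184.8] rot [1.7997e+02 2.0000e-02 6.0400e+01] F [ 0.7 -0.2  0.4] T [0.   0.04 0.07] w 0.471
cm 0.02 -0.09 4.48 yaw -10.6
[ 45.2  27.8 -36.5  99.7  19.   58.8 -27.7]
```

Call:
servo_tool(deltas=[[4,0,-0.1,0.5,-4],[4,0,-0.1,1.5,-8],[4,0,-0.1,2.5,-10.6],[4,0,-0.1,3.5,-10.6],[4,0,-0.1,3.5,-10.6]])

```text
t: 11.9
tcp_pos: [535.5, -227.8, 147.6]
tool_rot: [-179.9, 0.0, 70.6]
force: [-0.2, 0.3, 0.4]
width: 0.467
```

```bash
python3 -c "
from h import *
go(*H(54.3,7.3),107,71)
print(manip.observe()['q'].round(1))
im=manip.capture('side')[:,:,::-1]
cv2.imwrite('pics/s10.png',cv2.resize(im[150:230,300:400],None,fx=7,fy=7,interpolation=3))
im=manip.capture('top')[:,:,::-1]
cv2.imwrite('pics/t10.png',cv2.resize(im[160:280,330:450],None,fx=5,fy=5,interpolation=3))"
```

```text
t 11.9 pos [ 535.5 -227.8  147.6] rot [-179.85    0.     70.55] F [-0.2  0.3  0.4] T [-0.01  0.02 -0.  ] w 0.467
cm 0.04 0.11 4.06 yaw -0.45
[ 45.9  30.7 -37.7 101.7  22.3  55.4 -20.3]
```

View pics/s10.png

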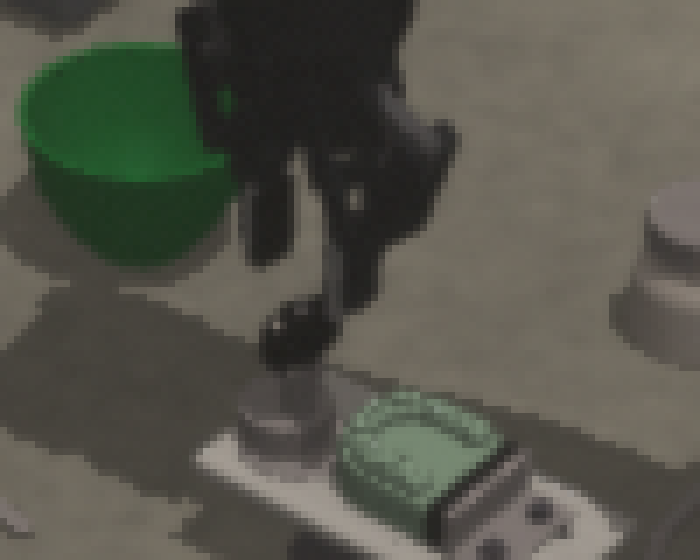

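View pics/t10.png

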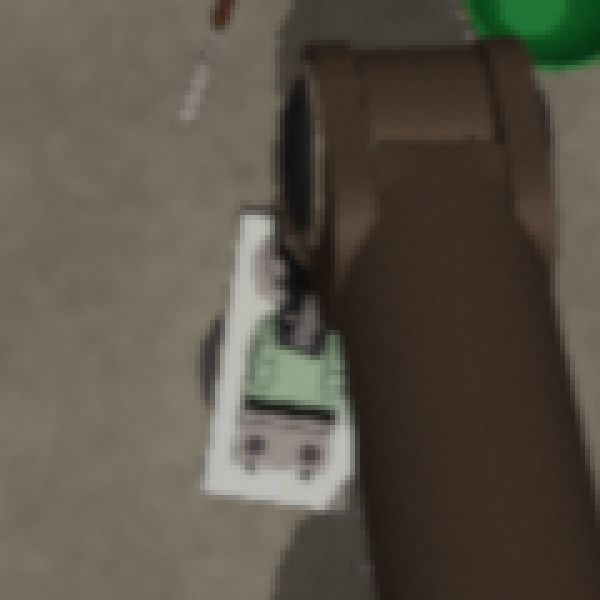

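```bash
python3 -c "
from h import *
o=manip.observe();p=o['tcp_pos'];a=np.radians(o['tool_rot'][2]);y=np.array([np.sin(a),-np.cos(a),0])
f=lambda X:((proj('side',X)-[300,150])*7).round()
print('knob',f([*H(54,7),106]),'top',f([*H(54,7),117]))
for s in(20,-20): print('tip',f(p+s*y-[0,0,12]),f(p+s*y))
"
```

```text
knob [301. 325.] top [301. 303.]
tip [268. 239.] [269. 214.]
tip [336. 285.] [337. 260.]
```

Call:
servo_tool(deltas=[[4,0.05,0.1,1,0],[4,0.05,0.1,2,0],[4,0.05,0.1,3,0],[4,0.05,0.1,4,0],[4,0.05,0.1,4,0]], grip_force=20)

```text
t: 12.42
tcp_pos: [536.4, -227.2, 106.4]
tool_rot: [-179.8, -0.0, 70.7]
force: [-0.2, -0.8, -0.8]
width: 0.468
```

```bash
python3 -c "
from h import *
go(*H(54.3,7.3),107,71)
im=manip.capture('side')[:,:,::-1]
cv2.imwrite('pics/s11.png',cv2.resize(im[150:230,300:400],None,fx=7,fy=7,interpolation=3))"
```

```text
t 12.42 pos [ 536.4 -227.2  106.4] rot [-1.7979e+02 -1.0000e-02  7.0670e+01] F [-0.2 -0.8 -0.8] T [ 0.04  0.04 -0.03] w 0.468
cm -0.04 0.05 -0.06 yaw -0.33
```

View pics/s11.png

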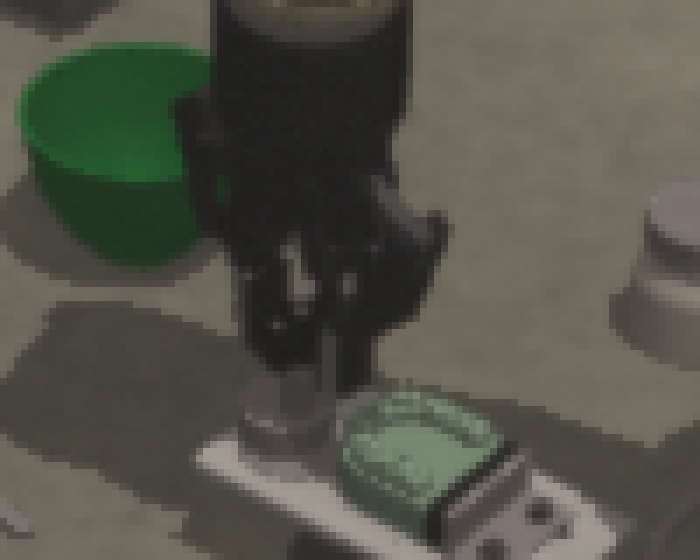

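Call:
servo_tool(deltas=[[3,0,0,0,0],[2,0,0,0,0],[1,0,0,0,0],[0.8,0,0,0,0],[0.8,0,0,0,0]], grip_force=50)

```text
t: 12.88
tcp_pos: [537.6, -227.4, 109.5]
tool_rot: [-180.0, 0.0, 70.7]
force: [-3.5, 0.7, 5.3]
width: 0.14
```

Call:
servo_tool(deltas=[[0.8,0,0,0,0],[0.8,0,0,0,0],[0.8,0,0,0,0],[0.8,0,0,0,0],[0.8,0,0,0,0]])

```text
t: 13.3
tcp_pos: [537.6, -227.4, 109.5]
tool_rot: [-180.0, 0.0, 70.7]
force: [-3.8, 2.0, 5.2]
width: 0.141
```

```bash
python3 -c "
from h import *
go(*H(54,7),107,71); print(toH(manip.observe()['tcp_pos']))"
```

```text
t 13.3 pos [ 537.6 -227.4  109.5] rot [-1.7998e+02  2.0000e-02  7.0680e+01] F [-3.8  2.   5.2] T [0.41 0.95 0.22] w 0.141
cm -0.09 -0.09 0.25 yaw -0.32
[55.08200262  7.73882537]
```

Call:
servo_tool(deltas=[[0.8,0,-0.1,-0.1,0],[0.8,0,-0.1,-0.1,4],[0.8,0,-0.1,-0.1,8],[0.8,0,-0.1,-0.1,12],[0.8,0,-0.1,-0.1,16]])

```text
t: 13.72
tcp_pos: [537.4, -227.3, 109.6]
tool_rot: [180.0, -0.1, 54.5]
force: [1.5, -0.5, -6.7]
width: 0.14
```

```bash
python3 -c "
from h import *
go(*H(54,7),107,71); print(toH(manip.observe()['tcp_pos']))
im=manip.capture('side')[:,:,::-1]
cv2.imwrite('pics/s12.png',cv2.resize(im[150:230,300:400],None,fx=7,fy=7,interpolation=3))"
```

```text
t 13.72 pos [ 537.4 -227.3  109.6] rot [ 1.7995e+02 -5.0000e-02  5.4480e+01] F [ 1.5 -0.5 -6.7] T [-0.01 -0.43  0.26] w 0.14
cm -0.11 -0.04 0.26 yaw -16.52
[54.85712292  7.80115647]
```

View pics/s12.png

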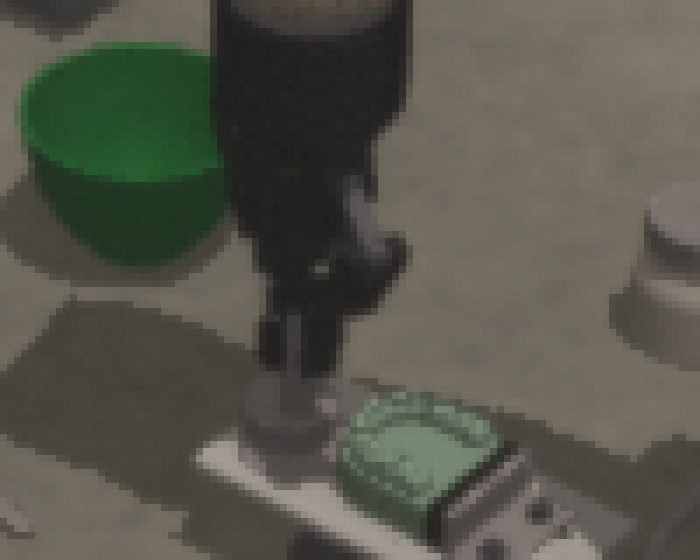

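Call:
servo_tool(deltas=[[0.8,0,0,0.05,4],[0.8,0,0,0.05,9],[0.8,0,0,0.05,14],[0.8,0,0,0.05,19],[0.8,0,0,0.05,24]])

```text
t: 14.18
tcp_pos: [537.3, -227.3, 109.5]
tool_rot: [180.0, -0.0, 30.5]
force: [0.5, 0.3, -3.0]
width: 0.144
```

```bash
python3 -c "
from h import *
go(*H(54,7),107,71); print(toH(manip.observe()['tcp_pos']))"
```

```text
t 14.18 pos [ 537.3 -227.3  109.5] rot [ 1.7997e+02 -4.0000e-02  3.0540e+01] F [ 0.5  0.3 -3. ] T [ 0.08 -0.17  0.22] w 0.144
cm -0.11 0.01 0.25 yaw -40.46
[54.76175468  7.83809871]
```

Call:
servo_tool(deltas=[[0.8,0,0,0.03,4],[0.8,0,0,0.03,8],[0.8,0,0,0.03,12],[0.8,0,0,0.03,15],[0.8,0,0,0.03,15]])

```text
t: 14.6
tcp_pos: [537.3, -227.2, 109.5]
tool_rot: [180.0, -0.0, 15.6]
force: [0.1, 0.4, 0.2]
width: 0.145
```

```bash
python3 -c "
from h import *
go(*H(54,7),107,71)
for k in range(3): print(manip.observe()['ft_torque'])"
```

```text
t 14.6 pos [ 537.3 -227.2  109.5] rot [ 1.7997e+02 -4.0000e-02  1.5620e+01] F [0.1 0.4 0.2] T [ 0.25  0.1  -0.15] w 0.145
cm -0.11 0.05 0.25 yaw -55.38
[ 0.24863393  0.09853021 -0.1450238 ]
[ 0.24863393  0.09853021 -0.1450238 ]
[ 0.24863393  0.09853021 -0.1450238 ]
```

Call:
servo_tool(deltas=[[0.8,0,0,0,0.5],[0.8,0,0,0,1],[0.8,0,0,0,1.5],[0.8,0,0,0,2],[0.8,0,0,0,2.5]])

```text
t: 15.02
tcp_pos: [537.3, -227.2, 109.5]
tool_rot: [180.0, -0.0, 13.2]
force: [0.2, 2.1, 2.8]
width: 0.141
```

```bash
cat > q.sh <<'E'
python3 -c "
from rig import manip
o=manip.observe();print(o['t'].__round__(2),o['tcp_pos'].round(1),o['tool_rot'][2].round(2),o['force'].round(1),o['ft_torque'].round(3),o['joint_torque'][4:].round(2))"
E
sh q.sh
```

```text
15.02 [ 537.3 -227.2  109.5] 13.16 [0.2 2.1 2.8] [ 0.404 -0.084  0.254] [ 0.31  0.04 -0.06]
```

Call:
servo_tool(deltas=[[0.8,0,0,0,0.5],[0.8,0,0,0,1],[0.8,0,0,0,1.5],[0.8,0,0,0,2],[0.8,0,0,0,2.5]])

```text
t: 15.43
tcp_pos: [537.2, -227.2, 109.5]
tool_rot: [180.0, -0.0, 10.6]
force: [0.6, 1.9, 4.7]
width: 0.147
```

```bash
sh q.sh
```

```text
15.43 [ 537.2 -227.2  109.5] 10.62 [0.6 1.9 4.7] [ 0.483 -0.214  0.268] [ 0.48  0.2  -0.07]
```

Call:
servo_tool(deltas=[[0.8,0,0,0,0.5],[0.8,0,0,0,1],[0.8,0,0,0,1.5],[0.8,0,0,0,2],[0.8,0,0,0,2.5]])

```text
t: 15.85
tcp_pos: [537.3, -227.1, 109.5]
tool_rot: [180.0, -0.0, 8.1]
force: [0.5, 2.3, 5.6]
width: 0.143
```

```bash
sh q.sh
```

```text
15.85 [ 537.3 -227.1  109.5] 8.12 [0.5 2.3 5.6] [ 0.477 -0.186  0.196] [ 0.51  0.2  -0.07]
```

Call:
servo_tool(deltas=[[0.8,0,0,-0.03,0.5],[0.8,0,0,-0.05,1],[0.8,0,0,-0.05,1.5],[0.8,0,0,-0.05,2],[0.8,0,0,-0.05,2.5]])

```text
t: 16.27
tcp_pos: [537.2, -227.2, 109.5]
tool_rot: [-180.0, -0.0, 5.6]
force: [4.5, 2.5, -2.8]
width: 0.14
```

```bash
sh q.sh
```

```text
16.27 [ 537.2 -227.2  109.5] 5.62 [ 4.5  2.5 -2.8] [ 0.433 -0.969  0.209] [ 0.52  1.44 -0.07]
```

Call:
servo_tool(deltas=[[0.8,0,0,0,0.5],[0.8,0,0,0,1],[0.8,0,0,0,1.5],[0.8,0,0,0,2],[0.8,0,0,0,2.5]])

```text
t: 16.68
tcp_pos: [537.2, -227.1, 109.5]
tool_rot: [-180.0, -0.0, 3.1]
force: [4.5, 2.1, -2.8]
width: 0.142
```

```bash
sh q.sh
```

```text
16.68 [ 537.2 -227.1  109.5] 3.12 [ 4.5  2.1 -2.8] [ 0.426 -1.012  0.235] [ 0.54  1.55 -0.07]
```

Call:
servo_tool(deltas=[[0.8,0.03,-0.02,0,0.5],[0.8,0.06,-0.04,0,1],[0.8,0.08,-0.04,0,1.5],[0.8,0.08,-0.04,0,2],[0.8,0.08,-0.04,0,2.5]])

```text
t: 17.1
tcp_pos: [537.2, -227.1, 109.5]
tool_rot: [180.0, 0.0, 0.6]
force: [2.2, 0.6, -1.7]
width: 0.139
```

```bash
sh q.sh
```

```text
17.1 [ 537.2 -227.1  109.5] 0.59 [ 2.2  0.6 -1.7] [ 0.174 -0.448  0.235] [ 0.15  0.7  -0.07]
```

Call:
servo_tool(deltas=[[0.8,0,0,0,0.5],[0.8,0,0,0,1],[0.8,0,0,0,1.5],[0.8,0,0,0,2],[0.8,0,0,0,2.5]])

```text
t: 17.52
tcp_pos: [537.3, -227.0, 109.5]
tool_rot: [180.0, 0.0, -1.9]
force: [1.2, -0.7, -1.8]
width: 0.141
```

```bash
sh q.sh
```

```text
17.52 [ 537.3 -227.   109.5] -1.9 [ 1.2 -0.7 -1.8] [-0.033 -0.213  0.181] [-0.09  0.32 -0.07]
```

Call:
servo_tool(deltas=[[0.8,0,0,0,0.5],[0.8,0,0,0,1],[0.8,0,0,0,1.5],[0.8,0,0,0,2],[0.8,0,0,0,2.5]])

```text
t: 17.93
tcp_pos: [537.3, -227.0, 109.6]
tool_rot: [180.0, 0.0, -4.4]
force: [-0.4, -0.3, -3.7]
width: 0.14
```

```bash
sh q.sh; python3 -c "
from h import *
im=manip.capture('side')[:,:,::-1]
cv2.imwrite('pics/s13.png',cv2.resize(im[180:240,320:400],None,fx=9,fy=9,interpolation=3))"
```

```text
17.93 [ 537.3 -227.   109.6] -4.4 [-0.4 -0.3 -3.7] [-0.13   0.016  0.217] [-0.3  -0.05 -0.07]
```

View pics/s13.png

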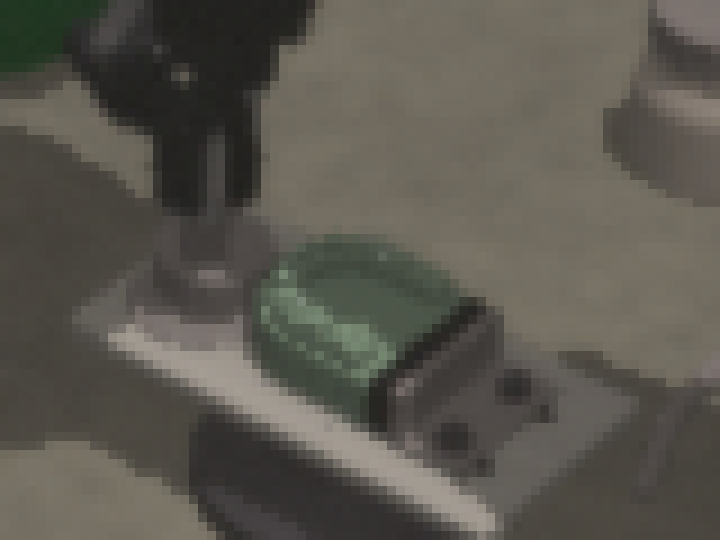

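Call:
servo_tool(deltas=[[0.8,0,0,0.02,0.5],[0.8,0,0,0.02,1],[0.8,0,0,0.02,1.5],[0.8,0,0,0.02,2],[0.8,0,0,0.02,2.5]])

```text
t: 18.4
tcp_pos: [537.3, -227.0, 109.6]
tool_rot: [180.0, 0.0, -6.9]
force: [-4.4, -1.0, -0.4]
width: 0.139
```

```bash
sh q.sh
```

```text
18.4 [ 537.3 -227.   109.6] -6.9 [-4.4 -1.  -0.4] [-0.177  0.533  0.218] [-0.44 -0.91 -0.07]
```

Call:
servo_tool(deltas=[[0.8,0,0,0,0.5],[0.8,0,0,0,1],[0.8,0,0,0,1.5],[0.8,0,0,0,2],[0.8,0,0,0,2.5]])

```text
t: 18.82
tcp_pos: [537.4, -227.0, 109.5]
tool_rot: [180.0, 0.0, -9.4]
force: [-5.3, -2.7, 0.7]
width: 0.142
```

```bash
sh q.sh
```

```text
18.82 [ 537.4 -227.   109.5] -9.4 [-5.3 -2.7  0.7] [-0.229  0.969  0.247] [-0.57 -1.48 -0.07]
```

Call:
servo_tool(deltas=[[0.8,-0.03,0.02,0,0.5],[0.8,-0.06,0.05,0,1],[0.8,-0.1,0.05,0,1.5],[0.8,-0.1,0.05,0,2],[0.8,-0.1,0.05,0,2.5]])

```text
t: 19.23
tcp_pos: [537.2, -227.0, 109.6]
tool_rot: [-180.0, -0.1, -11.9]
force: [0.8, -0.5, -4.0]
width: 0.143
```

```bash
sh q.sh
```

```text
19.23 [ 537.2 -227.   109.6] -11.87 [ 0.8 -0.5 -4. ] [-0.12  -0.104  0.26 ] [-0.24  0.16 -0.07]
```

Call:
servo_tool(deltas=[[0.8,0,0,0,0.5],[0.8,0,0,0,1],[0.8,0,0,0,1.5],[0.8,0,0,0,2],[0.8,0,0,0,2.5]])

```text
t: 19.65
tcp_pos: [537.2, -227.0, 109.6]
tool_rot: [-180.0, -0.1, -14.4]
force: [3.8, 0.1, -5.9]
width: 0.145
```

```bash
sh q.sh
```

```text
19.65 [ 537.2 -227.   109.6] -14.37 [ 3.8  0.1 -5.9] [-0.017 -0.777  0.198] [ 0.    1.19 -0.07]
```

Call:
servo_tool(deltas=[[0.8,0.03,0,0.03,0.5],[0.8,0.03,0,0.03,1],[0.8,0.03,0,0.03,1.5],[0.8,0.03,0,0.03,2],[0.8,0.03,0,0.03,2.5]])

```text
t: 20.07
tcp_pos: [537.2, -227.0, 109.5]
tool_rot: [-180.0, -0.0, -16.9]
force: [1.8, 2.2, -0.4]
width: 0.144
```

```bash
sh q.sh
```

```text
20.07 [ 537.2 -227.   109.5] -16.88 [ 1.8  2.2 -0.4] [ 0.386 -0.509  0.213] [ 0.42  0.64 -0.07]
```

Call:
servo_tool(deltas=[[0.8,0,0,0,0.5],[0.8,0,0,0,1],[0.8,0,0,0,1.5],[0.8,0,0,0,2],[0.8,0,0,0,2.5]])

```text
t: 20.48
tcp_pos: [537.2, -227.0, 109.5]
tool_rot: [-180.0, -0.0, -19.4]
force: [2.9, 3.9, 2.2]
width: 0.141
```

```bash
sh q.sh;python3 -c "
from h import *
im=manip.capture('side')[:,:,::-1]
cv2.imwrite('pics/s14.png',cv2.resize(im[180:240,320:400],None,fx=9,fy=9,interpolation=3))"
```

```text
20.48 [ 537.2 -227.   109.5] -19.37 [2.9 3.9 2.2] [ 0.686 -0.53   0.217] [ 0.75  0.64 -0.08]
```

View pics/s14.png

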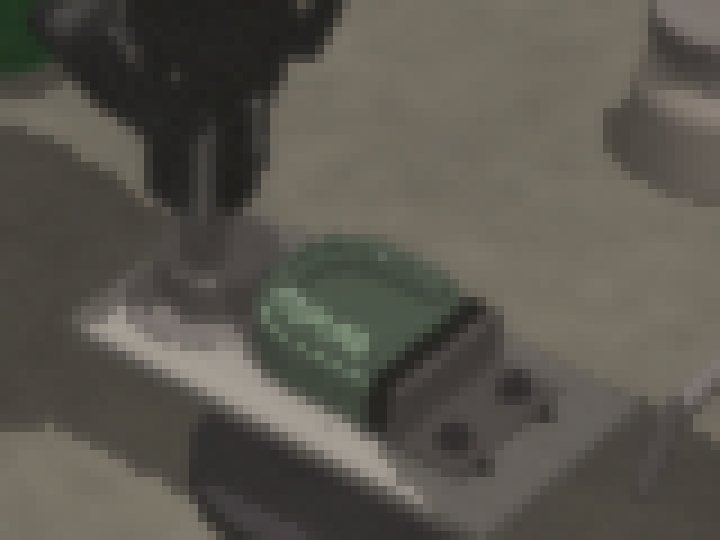

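Call:
servo_tool(deltas=[[0.8,0.03,-0.03,0,0.4],[0.8,0.05,-0.06,0,0.8],[0.8,0.05,-0.08,0,1.2],[0.8,0.05,-0.08,0,1.6],[0.8,0.05,-0.08,0,2]])

```text
t: 20.95
tcp_pos: [537.3, -227.0, 109.5]
tool_rot: [180.0, 0.0, -21.4]
force: [0.3, 2.5, 5.5]
width: 0.14
```

```bash
sh q.sh
```

```text
20.95 [ 537.3 -227.   109.5] -21.4 [0.3 2.5 5.5] [ 0.561 -0.004  0.215] [ 0.51 -0.14 -0.1 ]
```

Call:
servo_tool(deltas=[[0.8,0,0,0,0.4],[0.8,0,0,0,0.8],[0.8,0,0,0,1.2],[0.8,0,0,0,1.6],[0.8,0,0,0,2]])

```text
t: 21.37
tcp_pos: [537.3, -226.9, 109.5]
tool_rot: [180.0, 0.0, -23.4]
force: [-0.5, 2.4, 4.4]
width: 0.144
```

```bash
sh q.sh
```

```text
21.37 [ 537.3 -226.9  109.5] -23.4 [-0.5  2.4  4.4] [ 0.577 -0.058  0.265] [ 0.49 -0.13 -0.12]
```

Call:
servo_tool(deltas=[[0.8,0,-0.03,-0.03,0.2],[0.8,0,-0.03,-0.03,0.4],[0.8,0,-0.03,-0.03,0.6],[0.8,0,-0.03,-0.03,0.8],[0.8,0,-0.03,-0.03,1.0]])

```text
t: 21.78
tcp_pos: [537.3, -226.9, 109.5]
tool_rot: [180.0, 0.0, -24.4]
force: [-1.8, -0.3, 3.5]
width: 0.134
```

```bash
sh q.sh
```

```text
21.78 [ 537.3 -226.9  109.5] -24.38 [-1.8 -0.3  3.5] [-0.014  0.137  0.268] [-0.24 -0.35 -0.21]
```

Call:
servo_tool(deltas=[[0.8,0,0,0,0.2],[0.8,0,0,0,0.4],[0.8,0,0,0,0.6],[0.8,0,0,0,0.8],[0.8,0,0,0,1.0]])

```text
t: 22.2
tcp_pos: [537.4, -226.9, 109.5]
tool_rot: [180.0, 0.0, -25.4]
force: [-3.2, -1.0, 5.0]
width: 0.145
```

```bash
sh q.sh
```

```text
22.2 [ 537.4 -226.9  109.5] -25.38 [-3.2 -1.   5. ] [-0.36   0.566  0.298] [-0.77 -0.78 -0.25]
```

Call:
servo_tool(deltas=[[0.8,-0.05,0,-0.05,0.2],[0.8,-0.05,0,-0.05,0.4],[0.8,-0.05,0,-0.05,0.6],[0.8,-0.05,0,-0.05,0.8],[0.8,-0.05,0,-0.05,1.0]])

```text
t: 22.62
tcp_pos: [537.3, -226.8, 109.5]
tool_rot: [180.0, -0.0, -26.4]
force: [1.3, -5.3, -5.0]
width: 0.142
```

```bash
sh q.sh
```

```text
22.62 [ 537.3 -226.8  109.5] -26.38 [ 1.3 -5.3 -5. ] [-1.083 -0.314  0.375] [-1.39  0.87 -0.3 ]
```

Call:
servo_tool(deltas=[[0.8,0,0,0,0.1],[0.8,0,0,0,0.2],[0.8,0,0,0,0.3],[0.8,0,0,0,0.4],[0.8,0,0,0,0.5]])

```text
t: 23.03
tcp_pos: [537.3, -226.8, 109.6]
tool_rot: [180.0, -0.0, -26.9]
force: [2.4, -5.8, -5.1]
width: 0.142
```

```bash
sh q.sh
```

```text
23.03 [ 537.3 -226.8  109.6] -26.87 [ 2.4 -5.8 -5.1] [-1.054 -0.333  0.428] [-1.42  0.88 -0.36]
```

Call:
servo_tool(deltas=[[0.8,0.05,0.05,0.02,0],[0.8,0.1,0.1,0.04,0],[0.8,0.1,0.1,0.04,0],[0.8,0.1,0.1,0.04,0],[0.8,0.1,0.1,0.04,0]])

```text
t: 23.45
tcp_pos: [537.4, -226.9, 109.5]
tool_rot: [-180.0, 0.1, -26.8]
force: [-2.0, -0.4, 0.9]
width: 0.143
```

```bash
sh q.sh
```

```text
23.45 [ 537.4 -226.9  109.5] -26.82 [-2.  -0.4  0.9] [0.091 0.551 0.343] [-0.27 -0.86 -0.32]
```

Forces have relaxed, and the knob torque is about right. Opening moderately next, so the fingers stay clear of the cast teeth, then rising.

Call:
servo_tool(deltas=[[1.5,0,0,0,0],[2.2,0,0,0,0],[3.0,0,0,0,0],[3.5,0,0,0,0],[3.5,0,0,0,0]])

```text
t: 23.87
tcp_pos: [538.0, -227.5, 109.8]
tool_rot: [-180.0, -0.0, -26.8]
force: [-0.5, -0.3, 0.3]
width: 0.406
```

```bash
sh q.sh
```

```text
23.87 [ 538.  -227.5  109.8] -26.85 [-0.5 -0.3  0.3] [0.029 0.018 0.025] [ 0.01 -0.01 -0.  ]
```

Call:
servo_tool(deltas=[[3.5,0,0,-0.5,0],[3.5,0,0,-2,0],[3.5,0,0,-4,0],[3.5,0,0,-7,0],[3.5,0,0,-10,0]])

```text
t: 24.28
tcp_pos: [537.3, -227.2, 210.6]
tool_rot: [-180.0, 0.1, -26.8]
force: [0.1, -0.2, 0.1]
width: 0.407
```

Call:
servo_tool(deltas=[[3.5,-2,2,-2,0],[3.5,-4,5,-3,0],[3.5,-6,8,-3,0],[3.5,-8,11,-3,0],[3.5,-9,14,-3,0]])

```text
t: 24.7
tcp_pos: [391.9, -311.9, 240.5]
tool_rot: [180.0, -0.0, -26.8]
force: [0.3, -0.3, -0.1]
width: 0.412
```

```bash
sh q.sh;python3 -c "
from h import *
im=manip.capture('side')[:,:,::-1]
cv2.imwrite('pics/s15.png',cv2.resize(im[180:240,320:400],None,fx=9,fy=9,interpolation=3))
im=manip.capture('top')[:,:,::-1]
cv2.imwrite('pics/t15f.png',im)
cv2.imwrite('pics/t15.png',rect('top',PC,70,100,4,-10,im)[150:650])"
```

```text
24.7 [ 391.9 -311.9  240.5] -26.83 [ 0.3 -0.3 -0.1] [0.016 0.002 0.011] [ 0.02  0.06 -1.34]
```

View pics/s15.png

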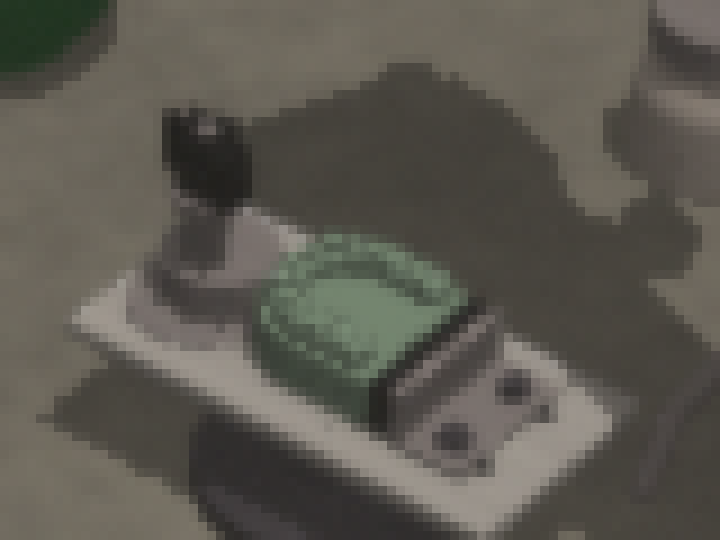

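View pics/t15.png

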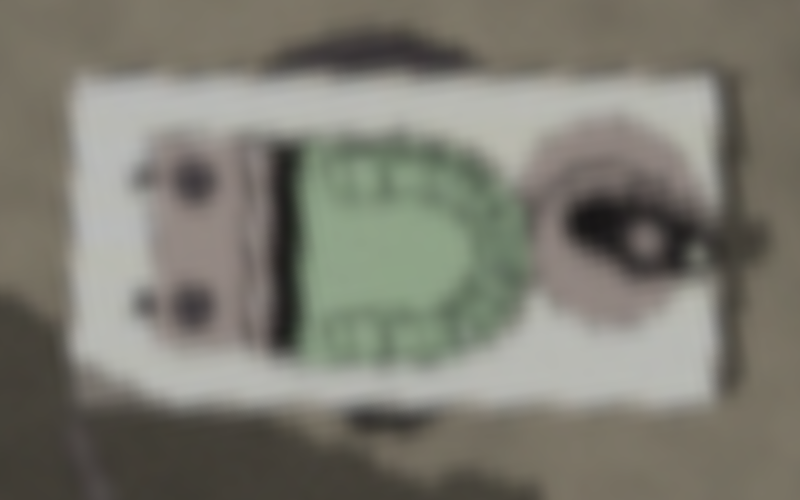

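```bash
python3 -c "
from rig import manip
print(manip.finish_job())"
```

```text
the job is handed in; nothing more can be done
None
```

The lower cast is clamped on the cast table, and I handed the job in after about 25 s of robot time.

- **Picking the cast:** The candidates, by top-view pixel, were the green casts at (274,233), (239,192) and (218,238) and the pink one near (280,198). I took (274,233), the green one with parallel sides and a rounded front.
- **Placing:** I set it down just off the fence and pushed until the heel stopped moving at about 10 N. Then I let go and lifted clear.
- **Clamping:** I gripped the knob at roughly q = 0.16 and turned it clockwise. The turning torque stayed at the 0.22 N m drag until contact at about q = 1.8. I stopped at about q = 1.87 with a torque of 0.43 N m, then opened the fingers and moved away.
- **Clamp force:** It is inferred, not measured. The torque suggests about 17 N and the turn past contact suggests about 12 N. Both lie within the firm range and below the 28 N chipping limit.
- **Last pictures:** The heel sits flush and square on the fence, with the cast about 1 mm off its middle. The disc is against the front, and the knob stayed where I left it. The wrist force read about zero, and the arm is clear.

No check failed. Side-view positions disagreed with the top view by a few millimetres, so I relied on the top view and the contact forces. I did not re-measure the bystanders at the end; nothing was moved near them.

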